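Fetch the dropped valve from under the radio shelf with the reacher

TASK

The small glass valve has rolled under the wire shelf that carries the radio. Take the trigger reacher by its handle, slide its open jaws in around the valve, squeeze the trigger just firmly enough to grip the glass without crushing it, draw it out and set it gently down in the aluminium tray. Then stand the reacher back on its sole on the open desk, trigger released, without touching the valve with the fingers, knocking the shelf, or disturbing the other things.

Things in the scene. Friction and masses are not known exactly. Their poses are not given: they have to be found in the camera images.
- reacher: Trigger reacher (grabber) standing by itself on its flat plastic soles, 0.22 kg (sizes in mm). Origin on the desk below the middle of the handle; x forward along the shaft to the jaws, z up. Housing and sole: x -44..56, 46 wide, up to z 41. Shaft 10 thick, its axis at z 22. Head: x 176..204, 44 wide, 30 high, its sole at z 0 like the housing's.
- handle (a point): Where to take the reacher: middle of its released handle, 85 mm above the sole. Handle: two upright flat bars 24 mm wide, up to z 108 mm: fixed grip (rear face at x -25 mm) and sliding trigger in front of it (front face at x +25 mm); 50 mm wide along x. Squeezing them together along x pushes the trigger toward the grip, the jaws follow.
- trigger (a joint): Trigger travel in m: 0 released (jaws open) to 0.018. Sprung open: stays put below about 9 N of squeeze, needs about 12.5 N at 12 mm travel, reopens the jaws when eased. Each mm swings each jaw in by 0.0167 rad; at 12 mm (handle 38 mm wide) the pads are parallel, 22 mm apart. Squeeze beyond the spring's force presses each jaw on the item with about 0.6 N per N.
- jaw_mid (a point): Point between the rubber jaw pads, 245 mm ahead of the reacher's origin, 11 mm above its sole. Pads: x 233 to 257 mm, 4 to 22 mm above the sole. Released, the jaws stand open: 37 mm between the pads' rear ends, 47 mm at the tips, 64 mm over the outside.
- jaw_left: The reacher's left (+y) steel jaw, origin on its upright pivot at reacher x 195 mm, y +14 mm.
- jaw_right: The reacher's right (-y) steel jaw, origin on its upright pivot at reacher x 195 mm, y -14 mm.
- valve: The small glass valve to fetch: bare glass cylinder 22 mm across, 57 mm long, thin pins on one end (-x), a pip on the other, 12 to 20 g, lying on its side under the wire shelf. Origin on its axis at mid length, 11 mm up; its x lies along it, roughly square to the shelf's front, and points inward. It rolls if nudged; the glass breaks if a jaw presses it with more than 8 N.
- shelf: Low wire shelf with the radio on it, fixed. Origin on the desk under its middle; -x is its open front, x runs inward. 360 mm deep (x), 400 wide (y), top 50 high, 42 clear under the wires. Legs 8 thick at x +-176, y +-197, nothing else below. Wires 30 apart run front to back. The radio with its big fluted knob stands behind x = -72, up to 219 high; the strip before it is bare.
- tray: Low open aluminium parts tray, fixed, 170 (x) x 120 (y) mm outside, rim 14 mm high, walls and floor 4 mm thick. Origin on the desk under its middle.
- morse_key: bystander: chrome morse key on a 100 x 62 black base, 54 high, on the desk (sizes in mm); leave it alone
- coil_former: bystander: ribbed yellow ceramic tube, 34 across, 44 tall, standing upright, open at the top (sizes in mm); leave it alone
- headband_clip: bystander: open oval loop of steel strip, about 60 x 48, 12 high, lying on the desk (sizes in mm); leave it alone
- big_valve: bystander: large glass valve with a black base, standing upright, 41 across, 84 tall (not the one wanted) (sizes in mm); leave it alone
- screwdriver: bystander: screwdriver with a round handle, about 200 long, lying on the desk (sizes in mm); leave it alone
- crystal: bystander: small black crystal holder, 30 x 12 x 32 with two pins upward (sizes in mm); leave it alone
- wire_reel: bystander: reel of bare wire standing on its flange, 52 across, 34 tall (sizes in mm); leave it alone
Not all that is in view belongs to the job. Several things have the shape of the tray; the one meant has the colours described above.

How it is judged:
By the outcome, as a careful person would: the job done as asked, in the order asked, and still so for the second after the job is handed in, with the robot touching nothing.
It also fails if it takes over 64 s, if anything falls off the work surface, if the arm or the gripper's body presses on something with over 40 N, if the wrist force passes 120 N, or if a joint passes its speed limit or range.

ROBOT

A 7-joint arm with a two-finger parallel gripper is mounted at the origin on the work surface. World frame = base frame: x ahead of the robot, y to its left, z up, the work surface at z = 0. Lengths are in m, angles in degrees, forces in N, time in s.
With the tool pointing down it reaches from about 0.425 to 1.025 m from the base axis. Payload 9.4 kg.
Tool frame: the origin (TCP) lies at the very end of the fingers, on their centre line; the grasp point (between the pads) lies 19 mm behind it; z points along the fingers, y is the line along which they close (so a half turn about z gives the same grasp; the last joint's range is limited). The gripper opens to 85 mm and grips with 20 to 120 N. Pads are 22 mm wide; open, the fingers measure 114 mm over their backs; the gripper's body (76 mm by 85 mm) begins 54 mm behind the grasp point. The pads swing forward as they close: fully open they stand 13 mm farther back than shut.
Start: joints at [64.761, 34.337, -0.143, 91.639, 0.103, 54.024, -4.572], TCP at [0.258, -0.678, 0.199] pointing down, gripper open.
Joint ranges: [-147.43, 147.43], [-19.82, 112.94], [-74.19, 73.91], [6.32, 146.72], [-59.91, 239.91], [6.04, 106.73], [-150.56, 150.56]. Speed limits (degrees/s): [127.2, 127.2, 172.46, 172.46, 180, 180, 180].

INTERFACE

Orientations are given as [roll, pitch, yaw] about the fixed x, y, z axes, in that order (R = Rz(yaw) Ry(pitch) Rx(roll)).
In Python, from rig import r, vision, workorder, finder gives the robot as it stands.
- The arm moves only by the tool move_arm, never from a script. Its argument "commands" is a list of rows, each an object of numbers: "rx", "ry", "rz": the turn, a rotation vector about the tool's x, y, z in rad; "dx", "dy", "dz": the shift along the tool's x, y, z in mm; "grip": the opening, from 0 (shut) to 1 (fully open). A call has 1 to 10 rows; each row shifts and turns the commanded pose from where the row before left it, along the tool's axes as they then stand; what a row does not reach is not made up. A row lasts 1/8 s, in which the tool goes at most 62.5 mm and 10.7 degrees, less where a joint would pass 70% of its speed; a pose out of reach is approached as far as the arm can. A call is refused whole if a number of a shift passes 62.5 or a number of a turn 0.188, either way. A call with a gripper value outside its range is refused whole. The fingers move at their own pace and stop on an object; the grip force is fixed at half the most. Time passes only in rows, so rows that do not move let the fingers close. It gives the time, the measured TCP pose, the force, the opening and the grip force at its end, in the units of the state.
- r.get_obs(): the state, without advancing time (a new reading comes with each control period).
- vision.grab_frame(name): name is "scene" or "side" or "wrist"; returns (picture, depth): 480x640x3 uint8, red, green, blue; 480x640 float32, m along the optical axis (not along the pixel's ray), 0 where there is no reading.
- vision.camera_model(name): a dict with "fx", "fy", "cx", "cy" (pixels), "position" and "rotation" of the camera in the world. Camera axes: x right, y up, looking along -z (the intrinsics and any distortion apply to the point x, -y, -z); pixel columns grow to the right and rows downward; lengths in m; the calibration is good to about 2 mm. A picture is of the moment at which its call begins: read the wrist's pose just before it. camera_model takes no time and is no camera call; for the wrist camera it gives the pose at the moment of the call.
- workorder.sign_off(): hands the job in; it is judged then, once.
Trained networks look in the newest picture that a camera, given by its name, has taken for a name from the list of things; names that differ only in an ending like _2 or _b are one class to them, and where a whole thing is asked for, a point or a joint stands for the part that bears it (a point fixed in the world has none). Each returns a list of dicts, best first, with "conf" (0 to 1); they miss things now and then, are a little off and sometimes report something else, mostly with a low value. They report only what shows in the picture. A call takes as long as a camera call. They do not tell look-alikes from the thing itself.
- finder.find_in(name, camera): "rect" ([left, top, right, bottom] in pixels, round what is visible of it).
The state is a dict: "time": time; "joint_positions": joint angles; "dq": joint speeds; "effort": joint torques, N m; "tcp_pos": TCP position; "eef_rot": TCP orientation; "contact_force": force on the tool from outside, world axes, zero at the start; "torque": the same for the moment, N m; "finger_gap": opening from 0.0 (shut) to 1.0 (fully open); "gripper_force": force on a finger pad.
Only numpy, scipy, OpenCV 4.12 (cv2) and the standard library are available. Lean on these libraries where they do the work, as an engineer would, in place of code of your own. Each camera call takes 0.05 s, during which the arm holds its last target. There are 200 camera calls.

## Working session

There is one attempt and no reset: what is moved stays moved. The work goes in short steps, Python scripts to look and compute and a tool call to move; the robot and the scene stay as the last step left them, time stands still between calls to the robot, and variables do not carry over. Pictures are saved under pics/ and viewed, at most 10 in all, crops included, and the job is handed in when it is done.

Besides the shell and the picture viewer there is one more tool, called in YAML: its name, and indented under it one key for each argument. move_arm: Moves the arm, as the interface text tells. Its arguments: {"type":"object","properties":{"commands":{"type":"array","items":{"type":"object","properties":{"rx":{"type":"number"},"ry":{"type":"number"},"rz":{"type":"number"},"dx":{"type":"number"},"dy":{"type":"number"},"dz":{"type":"number"},"grip":{"type":"number"}}}}},"required":["commands"]}

```bash
ls; mkdir -p pics
cat > h.py <<'E'
import numpy as np, cv2, json
from rig import r, vision, workorder, finder
def cloud(name):
    m=vision.camera_model(name); im,d=vision.grab_frame(name)
    v,u=np.mgrid[0:480,0:640]
    P=np.stack([(u-m['cx'])/m['fx']*d,-(v-m['cy'])/m['fy']*d,-d],-1)
    W=P@np.array(m['rotation']).T+np.array(m['position'])
    W[d==0]=np.nan
    return im,d,W,m
def save(im,fn): cv2.imwrite('pics/'+fn,cv2.cvtColor(im,cv2.COLOR_RGB2BGR))
E
python3 - <<'E'
from h import *
print(r.get_obs())
for c in ['scene','side']:
    im,d,W,m=cloud(c); print(c,{k:np.round(v,3).tolist() for k,v in m.items() if not isinstance(v,str)})
    save(im,c+'0.png'); np.savez('pics/'+c+'0.npz',im=im,W=W,d=d)
    for n in ['reacher','handle','valve','shelf','tray','jaw_left','jaw_right']:
        for q in finder.find_in(n,c)[:3]:
            a=np.round(q['rect']).astype(int); print(c,n,a,round(q['conf'],2))
E
```

```text
pics
{'time': 0.0, 'joint_positions': array([64.76112048, 34.38381441, -0.14678975, 91.68196356,  0.10252954,
       54.02402515, -4.57305513]), 'dq': array([ 0.07350302,  0.00224076, -0.11210217, -0.03514131,  0.05205606,
       -0.00365135,  0.11881754]), 'effort': array([-2.20851662e-04, -7.76450944e+01,  1.56418238e+00, -2.57999110e+01,
        1.21963859e-02,  9.07467620e-03, -9.83163545e-06]), 'tcp_pos': array([ 0.25777968, -0.67705263,  0.19831915]), 'eef_rot': array([-1.79910612e+02,  7.13153390e-03,  2.08473321e+01]), 'contact_force': array([ 0.05408769, -0.855885  , -0.1621639 ]), 'torque': array([-0.01329793,  0.00908679, -0.02402081]), 'gripper_force': 0.0, 'finger_gap': 0.9981379639530402}Traceback (most recent call last):
  File "<stdin>", line 4, in <module>
  File "h.py", line 7, in cloud
    W=P@np.array(m['rotation']).T+np.array(m['position'])
      ~~~~~~~~~~~~~~~~~~~~~~~~~~~^~~~~~~~~~~~~~~~~~~~~~~~
ValueError: operands could not be broadcast together with shapes (480,640) (3,)
```

Run:
```python
from h import *
for c in ['scene','side','wrist']: print(vision.camera_model(c))
```

```text
{'fx': 536.551223875713, 'fy': 536.551223875713, 'cx': 325.1798182117717, 'cy': 238.36512620975043, 'position': array([1.23916244, 0.94570932, 0.79937706]), 'rotation': array([ 57.53585862,   1.32055722, 137.85004381])}
{'fx': 459.2647747529938, 'fy': 459.2647747529938, 'cx': 323.25551854080334, 'cy': 236.89778825790316, 'position': array([ 0.44163447, -0.85777604,  0.80753154]), 'rotation': array([53.02776687, -1.1765766 , -3.13088041])}
{'fx': 399.9854322857611, 'fy': 399.9854322857611, 'cx': 326.3380230154902, 'cy': 236.48553150897325, 'position': array([ 0.33288341, -0.64941488,  0.37340115]), 'rotation': array([-18.21498188,   0.15645876, -69.15062098])}
```

```bash
cat > h.py <<'E'
import numpy as np, cv2, json
from scipy.spatial.transform import Rotation as Ro
from rig import r, vision, workorder, finder
def cloud(name):
    m=vision.camera_model(name); im,d=vision.grab_frame(name)
    v,u=np.mgrid[0:480,0:640]
    P=np.stack([(u-m['cx'])/m['fx']*d,-(v-m['cy'])/m['fy']*d,-d],-1)
    W=P@Ro.from_euler('xyz',m['rotation'],degrees=True).as_matrix().T+m['position']
    W[d==0]=np.nan
    return im,d,W,m
def save(im,fn): cv2.imwrite('pics/'+fn,cv2.cvtColor(im,cv2.COLOR_RGB2BGR))
E
python3 - <<'E'
from h import *
for c in ['scene','side']:
    im,d,W,m=cloud(c)
    save(im,c+'0.png'); np.savez('pics/'+c+'0.npz',im=im,W=W,d=d)
    for n in ['reacher','handle','valve','shelf','tray','jaw_left','jaw_right']:
        for q in finder.find_in(n,c)[:3]:
            a=np.round(q['rect']).astype(int)
            w=W[max(a[1],0):a[3],max(a[0],0):a[2]].reshape(-1,3)
            print(c,n,a,round(q['conf'],2),np.round(np.nanmedian(w,0),3))
E
```

```text
scene reacher [216 215 336 278] 0.96 [ 0.535 -0.053  0.001]
scene handle [221 216 339 280] 0.92 [ 0.532 -0.032  0.001]
scene valve [196 210 208 221] 0.56 [ 0.608 -0.325  0.018]
scene shelf [109 108 281 248] 0.83 [ 0.554 -0.415  0.021]
scene tray [427 228 508 272] 0.92 [0.182 0.309 0.003]
scene tray [499 326 588 403] 0.9 [0.415 0.66  0.004]
scene tray [280 283 370 342] 0.78 [0.627 0.236 0.003]
scene jaw_left [221 265 245 282] 0.59 [ 0.692 -0.028  0.002]
side reacher [240 351 514 480] 0.68 [ 0.551 -0.491  0.219]
side reacher [294 240 411 306] 0.65 [0.584 0.036 0.002]
side handle [294 239 414 309] 0.82 [0.588 0.033 0.002]
side shelf [240 349 514 480] 0.65 [ 0.551 -0.49   0.219]
side shelf [291 237 413 311] 0.38 [0.582 0.033 0.002]
side tray [174 202 242 234] 0.95 [0.169 0.313 0.005]
side tray [322 214 388 245] 0.9 [0.611 0.241 0.006]
side jaw_left [392 287 411 293] 0.62 [ 0.699 -0.031  0.016]
side jaw_left [295 239 411 307] 0.32 [0.585 0.036 0.002]
side jaw_right [387 295 408 309] 0.42 [ 0.682 -0.069  0.003]
```

View pics/scene0.png

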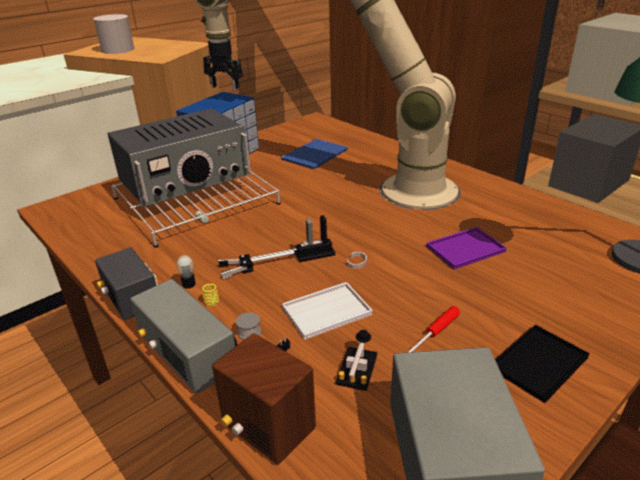

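View pics/side0.png

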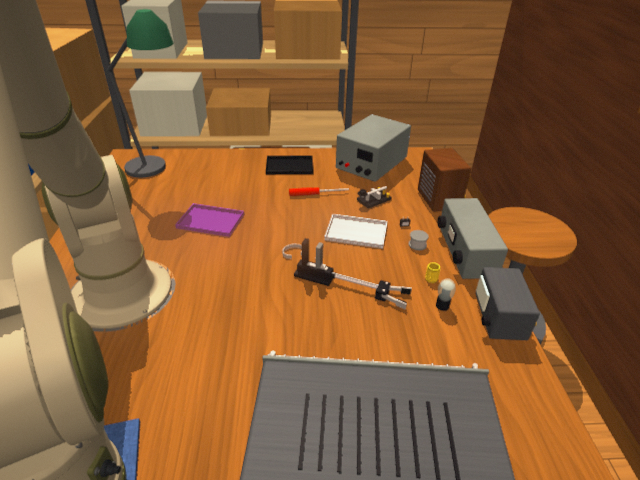

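Run:
```python
from h import *
S=3.0 # mm->px? use 1.4px/mm
x0,x1,y0,y1=0.38,0.78,-0.42,0.14
k=1.4
H,Wd=int((y1-y0)*1000*k),int((x1-x0)*1000*k)
big=np.zeros((Wd,H*1,3),np.uint8)
for c in ['scene','side']:
    z=np.load(f'pics/{c}0.npz'); W=z['W'].reshape(-1,3); 
    ok=(W[:,2]>0.006)&(W[:,2]<0.13)&(W[:,0]>x0)&(W[:,0]<x1)&(W[:,1]>y0)&(W[:,1]<y1); P=W[ok]; 
    P=P[np.argsort(P[:,2])]
    hs=cv2.applyColorMap((np.clip(P[:,2]/0.11,0,1)*255).astype(np.uint8),cv2.COLORMAP_JET).reshape(-1,3)
    for p,h in zip(P,hs):
        a=(int((p[1]-y0)*1000*k),int((x1-p[0])*1000*k)); cv2.circle(big,a,1,h.tolist(),-1)
    def st(n,m): print(c,n,m.sum(),np.round(P[m].mean(0),4) if m.any() else '', np.round(P[m].min(0),3) if m.any() else '',np.round(P[m].max(0),3) if m.any() else '')
    R=(P[:,1]>-0.12)
    st('bars',R&(P[:,2]>0.06)); st('top',R&(P[:,2]>0.10))
    st('valve',(P[:,1]<-0.25)&(P[:,2]<0.035)&(P[:,0]>0.5)&(P[:,0]<.68))
    st('shelf front',(P[:,1]<-0.22)&(P[:,2]>0.035))
for i in range(0,400,50):
    cv2.putText(big,f'{x0+i/1000:.2f}',(0,int((x1-x0-i/1000)*1000*k)),0,.4,(255,255,255))
for i in range(0,560,50):
    cv2.putText(big,f'{y0+i/1000:.2f}',(int(i*k),Wd-4),0,.4,(255,255,255))
cv2.imwrite('pics/plan.png',big); print(big.shape)
z=np.load('pics/scene0.npz'); im=z['im'][95:255,100:350]
save(cv2.resize(im,None,fx=3.2,fy=3.2,interpolation=cv2.INTER_CUBIC),'crop.png')
```

```text
scene bars 264 [0.4893 0.0472 0.0887] [ 0.454 -0.072  0.06 ] [0.78  0.068 0.114]
scene top 84 [0.4796 0.0487 0.107 ] [0.454 0.028 0.1  ] [0.507 0.067 0.114]
scene valve 83 [ 0.6047 -0.3217  0.0163] [ 0.525 -0.406  0.006] [ 0.656 -0.254  0.025]
scene shelf front 2740 [ 0.5576 -0.3775  0.0839] [ 0.38  -0.42   0.036] [ 0.774 -0.239  0.13 ]
side bars 311 [0.5185 0.022  0.0874] [ 0.452 -0.095  0.06 ] [0.78  0.064 0.114]
side top 97 [0.4769 0.0411 0.108 ] [0.452 0.024 0.1  ] [0.502 0.064 0.114]
side valve 0   
side shelf front 209 [ 0.5853 -0.271   0.0489] [ 0.382 -0.294  0.043] [ 0.772 -0.246  0.055]
(560, 784, 3)
```

View pics/plan.png

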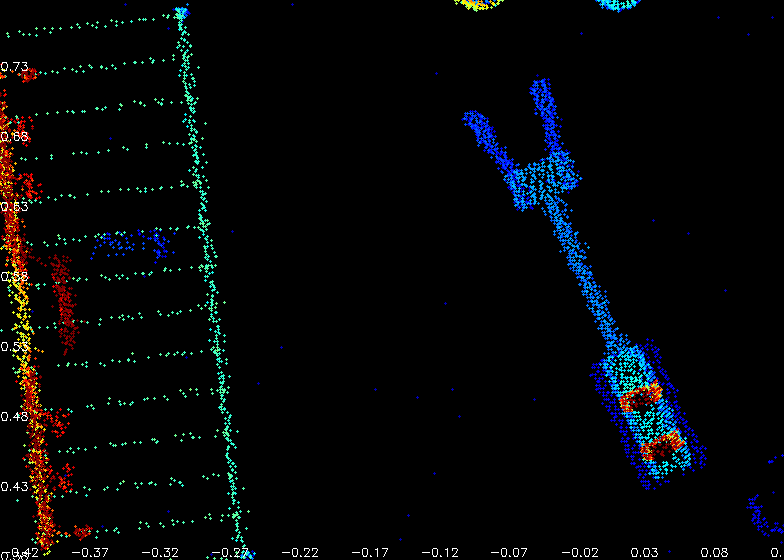

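View pics/crop.png

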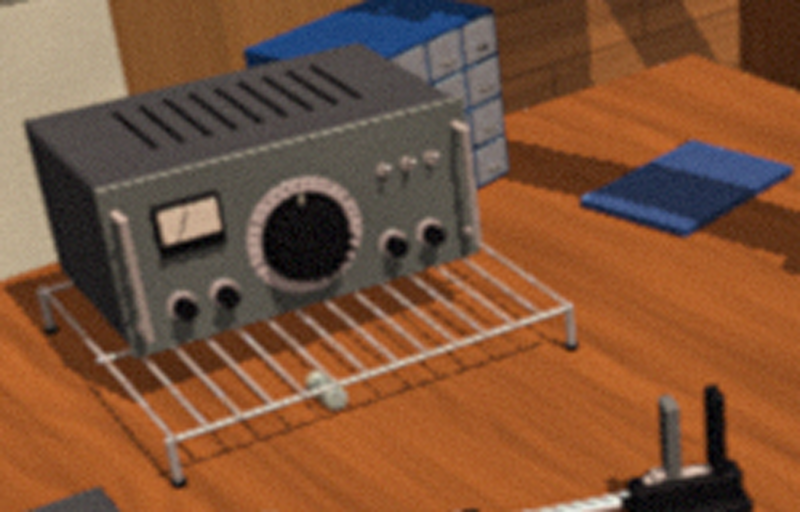

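Run:
```python
from h import *
import math
D={c:np.load(f'pics/{c}0.npz') for c in ['scene','side']}
for c,z in D.items():
    P=z['W'].reshape(-1,3); C=z['im'].reshape(-1,3).astype(int)
    def sel(a,b,cc,d,e,f): return P[(P[:,0]>a)&(P[:,0]<b)&(P[:,1]>cc)&(P[:,1]<d)&(P[:,2]>e)&(P[:,2]<f)]
    t=sel(.44,.53,.0,.09,.1,.12)
    g=t[:,0]>0.48
    lab=t[:,0]*math.cos(math.radians(-27))+t[:,1]*math.sin(math.radians(-27))
    l=np.sort(lab); k=np.argmax(np.diff(l)); A,B=t[lab<=l[k]],t[lab>l[k]]
    print(c,'bars',np.round(A.mean(0),4),np.round(B.mean(0),4),len(A),len(B))
    s=sel(.55,.61,-.06,.04,.012,.04); u,w,v=np.linalg.svd(s-s.mean(0)); print(' shaft',np.round(s.mean(0),4),math.degrees(math.atan2(v[0,1],v[0,0])))
    h=sel(.62,.68,-.09,-.01,.022,.036); print(' head',np.round(h.mean(0),4),len(h))
    j=sel(.66,.75,-.13,.0,.006,.03)
    fwd=j@np.array([.89,-.454,0]); jt=j[fwd>np.percentile(fwd,60)]; lr=jt[:,0]*.454+jt[:,1]*.89; m=np.median(lr); md=(lr.min()+lr.max())/2
    print(' jawtips',np.round(jt[lr>md].mean(0),4),np.round(jt[lr<md].mean(0),4))
    v=sel(.57,.64,-.40,-.285,.006,.028)
    if len(v)>10:
        q=v[:,:2]-np.median(v[:,:2],0); v=v[np.linalg.norm(q,axis=1)<.045]; uu,w,vv=np.linalg.svd(v-v.mean(0)); 
        pr=(v-v.mean(0))@vv[0]; print(' valve',np.round(v.mean(0),4),vv[0],math.degrees(math.atan2(vv[0,1],vv[0,0])),np.percentile(pr,[0,5,95,100]),len(v),np.round(np.percentile(v[:,2],[5,50,95]),3))
        for sgn in (-1,1):
            e=v[pr*sgn>.015]; print('   end',np.round(e.mean(0),4),len(e))
    t=sel(.5,.75,.14,.34,.009,.018); 
    r=cv2.minAreaRect((t[:,:2]*1000).astype(np.float32)); print(' tray',r, len(t))
    f=sel(.38,.785,-.31,-.23,.04,.056); 
    f=f[np.abs(f[:,1]-(-0.245-(f[:,0]-.385)*.115))<.012]; p=np.polyfit(f[:,0],f[:,1],1); print(' front y=',p,math.degrees(math.atan(p[0])))
    im=z['im'];W=z['W']
    # objects: blobs above desk
    m=((W[...,2]>.006)&(W[...,2]<.2)&(W[...,0]>.1)&(W[...,0]<.95)&(W[...,1]>-.22)&(W[...,1]<.8)).astype(np.uint8)
    n,L,S,_=cv2.connectedComponentsWithStats(cv2.morphologyEx(m,cv2.MORPH_CLOSE,np.ones((3,3))))
    for i in range(1,n):
        if S[i,4]>60:
            q=W[(L==i)&(m>0)]; print('  blob',S[i,:4],np.round(np.percentile(q,2,0),3),np.round(np.percentile(q,98,0),3))
```

```text
scene bars [0.4633 0.0559 0.1075] [0.4975 0.0407 0.1064] 44 40
 shaft [0.5792 0.0019 0.0259] -25.167654690812977
 head [ 0.6492 -0.0285  0.0289] 171
 jawtips [ 0.714  -0.0301  0.0165] [ 0.6916 -0.0761  0.0159]
 valve [ 0.6056 -0.321   0.0168] [ 0.02501617 -0.99298463  0.11556691] -88.55685817613093 [-0.02488076 -0.01989392  0.02782511  0.03298631] 79 [0.009 0.018 0.023]
   end [ 0.6043 -0.303   0.0134] 19
   end [ 0.6057 -0.344   0.0188] 20
 tray ((616.0679931640625, 236.02914428710938), (126.57638549804688, 172.0345916748047), 75.02550506591797) 557
 front y= [-0.11368732 -0.20364921] -6.4859562990675865
  blob [384 191  34  17] [ 0.101 -0.056  0.006] [0.125 0.063 0.016]
  blob [219 215 117  64] [ 0.452 -0.076  0.007] [0.713 0.074 0.109]
  blob [427 228  80  41] [0.102 0.228 0.006] [0.273 0.378 0.017]
  blob [ 98 247 218 218] [ 0.781 -0.154  0.016] [0.949 0.475 0.158]
  blob [347 252  20  15] [0.399 0.118 0.006] [0.458 0.17  0.016]
  blob [283 282  90  56] [0.526 0.163 0.006] [0.708 0.31  0.017]
  blob [203 284  16  22] [0.775 0.009 0.007] [0.806 0.041 0.046]
  blob [390 306 200 174
[... 644 characters left out ...]
0.334 0.583 0.006] [0.5   0.709 0.018]
  blob [286 187  63  10] [0.416 0.43  0.007] [0.604 0.459 0.029]
  blob [357 186  38  22] [0.64  0.362 0.007] [0.742 0.437 0.056]
  blob [181 203  63  33] [0.103 0.226 0.006] [0.269 0.375 0.017]
  blob [325 214  63  33] [0.527 0.159 0.006] [0.703 0.305 0.017]
  blob [400 217  11   9] [0.751 0.255 0.007] [0.78  0.272 0.029]
  blob [409 230  20  19] [0.762 0.143 0.007] [0.808 0.191 0.038]
  blob [280 238 133  71] [ 0.416 -0.08   0.007] [0.71  0.159 0.11 ]
  blob [425 262  16  20] [0.774 0.005 0.008] [0.804 0.038 0.046]
  blob [155 271  16  37] [ 0.1   -0.06   0.007] [0.12  0.053 0.016]
  blob [436 278  20  32] [ 0.774 -0.096  0.008] [ 0.807 -0.068  0.085]
```

move_arm:
  commands:
    - {"dz": -60}
    - {"dz": -60}
    - {"dx": 48,"dy": -39}
    - {"dx": 48,"dy": -39}
    - {"dx": 48,"dy": -39}
    - {"dx": 48,"dy": -39}
    - {"dx": 48,"dy": -39}
    - {"dx": 48,"dy": -39}
    - {"dx": 48,"dy": -39}
    - {"dx": 48,"dy": -39}

```text
validation failed for argument at $.co...
```

```bash
cat >> h.py <<'E'
def plan(pos,ydir,n,slow=None):
    """rows from current pose to TCP pos with tool down and tool y at heading ydir deg"""
    o=r.get_obs(); p0=np.array(o['tcp_pos']); R0=Ro.from_euler('xyz',o['eef_rot'],degrees=True)
    R1=Ro.from_euler('xyz',[180,0,ydir+90],degrees=True); rv=(R0.inv()*R1).as_rotvec(); pos=np.array(pos)
    rows=[];R=R0;p=p0.copy()
    for i in range(n):
        tgt=p0+(pos-p0)*(i+1)/n
        d=np.round(R.inv().apply(tgt-p)*1000,1); t=np.round(rv/n,4)
        rows.append(dict(dx=d[0],dy=d[1],dz=d[2],rx=t[0],ry=t[1],rz=t[2]))
        p=p+R.apply(d/1000); R=R*Ro.from_rotvec(t)
    print('max',max(np.linalg.norm([q['dx'],q['dy'],q['dz']]) for q in rows),np.degrees(np.linalg.norm(rv/n)))
    print(json.dumps([{k:float(v) for k,v in q.items() if v} for q in rows]))
E
python3 - <<'E'
from h import *
o=r.get_obs();print(o['time'],o['tcp_pos'],o['eef_rot'],o['joint_positions'])
im,d,W,m=cloud('wrist'); save(im,'w1.png'); np.savez('pics/w1.npz',im=im,W=W,d=d)
print(m['position'])
for n in ['valve','reacher']: print(n,[(np.round(q['rect']),round(q['conf'],2)) for q in finder.find_in(n,'wrist')[:2]])
E
```

```text
0.85 [ 0.25799565 -0.67756723  0.19920251] [1.79997080e+02 4.66761938e-04 2.08456757e+01] [64.76150259 34.3363034  -0.14463563 91.63650004  0.10166797 54.02445046
 -4.57197312]
[ 0.33296597 -0.6496464   0.3742815 ]
valve []
reacher []
```

View pics/w1.png

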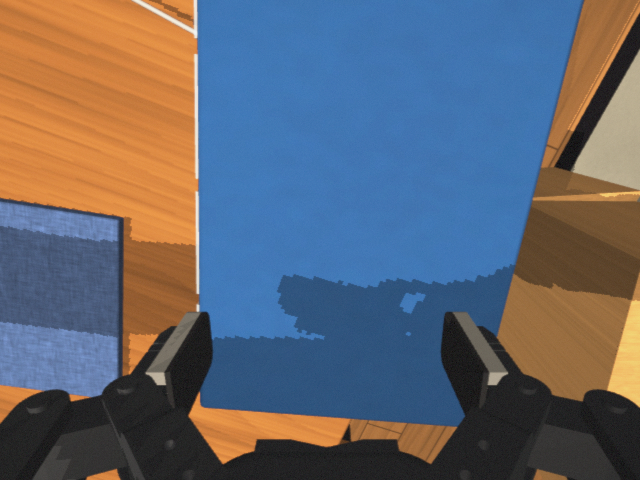

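move_arm:
  commands:
    - {"dx": 0,"dy": 0,"dz": -60,"rx": 0,"ry": 0,"rz": 0,"grip": 1}
    - {"dx": 0,"dy": 0,"dz": -60,"rx": 0,"ry": 0,"rz": 0,"grip": 1}
    - {"dx": 48,"dy": -39,"dz": 0,"rx": 0,"ry": 0,"rz": 0,"grip": 1}
    - {"dx": 48,"dy": -39,"dz": 0,"rx": 0,"ry": 0,"rz": 0,"grip": 1}
    - {"dx": 48,"dy": -39,"dz": 0,"rx": 0,"ry": 0,"rz": 0,"grip": 1}
    - {"dx": 48,"dy": -39,"dz": 0,"rx": 0,"ry": 0,"rz": 0,"grip": 1}
    - {"dx": 48,"dy": -39,"dz": 0,"rx": 0,"ry": 0,"rz": 0,"grip": 1}
    - {"dx": 48,"dy": -39,"dz": 0,"rx": 0,"ry": 0,"rz": 0,"grip": 1}
    - {"dx": 48,"dy": -39,"dz": 0,"rx": 0,"ry": 0,"rz": 0,"grip": 1}
    - {"dx": 48,"dy": -39,"dz": 0,"rx": 0,"ry": 0,"rz": 0,"grip": 1}

```text
time: 2.25
tcp_pos: [0.5066, -0.2476, 0.3196]
eef_rot: [180.0, -0.0, 20.8]
contact_force: [1.4, -1.2, -0.0]
finger_gap: 1.0
gripper_force: 0.0
```

Run:
```python
from h import *
import math
im,d,W,m=cloud('wrist'); save(im,'w2.png'); np.savez('pics/w2.npz',im=im,W=W,d=d)
for n in ['valve','reacher','shelf']: print(n,[(np.round(q['rect']),round(q['conf'],2)) for q in finder.find_in(n,'wrist')[:2]])
P=W.reshape(-1,3)
v=P[(P[:,0]>.56)&(P[:,0]<.65)&(P[:,1]>-.40)&(P[:,1]<-.28)&(P[:,2]>.008)&(P[:,2]<.030)]
print(len(v))
if len(v):
    u,w,vv=np.linalg.svd(v[:,:2]-np.median(v[:,:2],0),full_matrices=False); print(np.median(v,0),vv[0],math.degrees(math.atan2(vv[0,1],vv[0,0])),np.percentile(v,[2,98],axis=0))
```

```text
valve [(array([397., 109., 442., 141.]), 0.62)]
reacher [(array([  0.,   1., 199., 151.]), 0.55)]
shelf [(array([287.,   1., 640., 422.]), 0.88), (array([  3.,   0., 198., 149.]), 0.54)]
882
[ 0.60027405 -0.32798213  0.02012493] [-0.07464362 -0.99721027] -94.28074604035649 [[ 0.59015287 -0.35477625  0.01248197]
 [ 0.61120318 -0.30232666  0.02319555]]
```

View pics/w2.png

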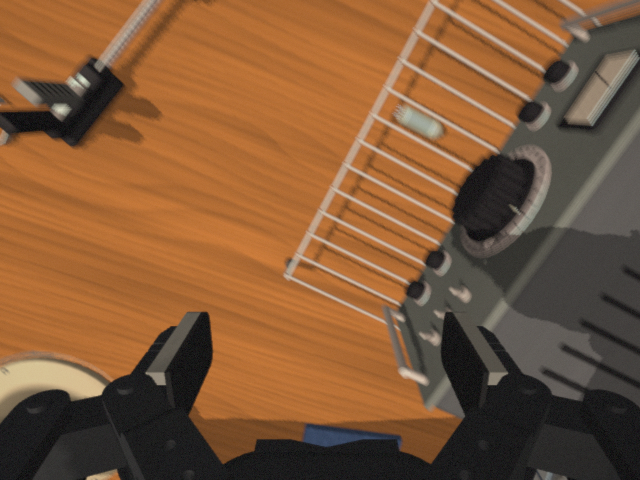

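Run:
```python
from h import *
plan([.479,.0446,.22],-24.5,7)
```

```text
max 44.41486237736193 6.354929689322899
[{"dx": 11.4, "dy": -40.5, "dz": 14.2, "rz": -0.1109}, {"dx": 15.7, "dy": -38.9, "dz": 14.1, "rz": -0.1109}, {"dx": 20.0, "dy": -37.0, "dz": 14.2, "rz": -0.1109}, {"dx": 24.0, "dy": -34.5, "dz": 14.2, "rz": -0.1109}, {"dx": 27.6, "dy": -31.7, "dz": 14.2, "rz": -0.1109}, {"dx": 30.9, "dy": -28.4, "dz": 14.1, "rz": -0.1109}, {"dx": 34.0, "dy": -24.8, "dz": 14.2, "rz": -0.1109}]
```

move_arm:
  commands:
    - {"dx": 11.4,"dy": -40.5,"dz": 14,"rx": 0,"ry": 0,"rz": -0.111,"grip": 1}
    - {"dx": 15.7,"dy": -39,"dz": 14,"rx": 0,"ry": 0,"rz": -0.111,"grip": 1}
    - {"dx": 20,"dy": -37,"dz": 14,"rx": 0,"ry": 0,"rz": -0.111,"grip": 1}
    - {"dx": 24,"dy": -34.5,"dz": 14,"rx": 0,"ry": 0,"rz": -0.111,"grip": 1}
    - {"dx": 27.6,"dy": -31.7,"dz": 14,"rx": 0,"ry": 0,"rz": -0.111,"grip": 1}
    - {"dx": 31,"dy": -28.4,"dz": 14,"rx": 0,"ry": 0,"rz": -0.111,"grip": 1}
    - {"dx": 34,"dy": -24.8,"dz": 14,"rx": 0,"ry": 0,"rz": -0.111,"grip": 1}
    - {"dx": 0,"dy": 0,"dz": 0,"rx": 0,"ry": 0,"rz": 0,"grip": 1}

```text
time: 3.45
tcp_pos: [0.4788, 0.0449, 0.2205]
eef_rot: [-179.9, 0.0, 65.5]
contact_force: [0.2, -0.5, 0.4]
finger_gap: 1.004
gripper_force: 0.0
```

Run:
```python
from h import *
import math
im,d,W,m=cloud('wrist'); save(im,'w3.png'); np.savez('pics/w3.npz',im=im,W=W,d=d)
P=W.reshape(-1,3); u=np.array([math.cos(math.radians(-24.5)),math.sin(math.radians(-24.5))]); n=np.array([-u[1],u[0]])
o=np.array([.479,.0446]); L=np.c_[(P[:,:2]-o)@u,(P[:,:2]-o)@n,P[:,2]]*1000
for nm,a in dict(top=(-40,40,-30,30,102,115),upper=(-40,40,-30,30,60,100),house=(-70,70,-40,40,34,48),shaft=(65,165,-30,30,18,34),soles=(-70,70,-45,45,6,20)).items():
    q=L[(L[:,0]>a[0])&(L[:,0]<a[1])&(L[:,1]>a[2])&(L[:,1]<a[3])&(L[:,2]>a[4])&(L[:,2]<a[5])]
    if len(q)>5:
        print(nm,len(q),q.mean(0).round(1),np.percentile(q,[2,98],axis=0).round(1).tolist(), np.polyfit(q[:,0],q[:,1],1) if nm in('shaft','house') else '')
        if nm=='top': print(np.histogram(q[:,0],bins=np.arange(-40,41,4)))
```

```text
top 1034 [ -2.5   0.2 108.8] [[-26.5, -11.8, 103.1], [22.3, 11.1, 111.5]] 
(array([  0,   0,   0, 127, 179, 180,  43,   0,   0,   0,   0,   0,  51,
       171, 168, 115,   0,   0,   0,   0]), array([-40, -36, -32, -28, -24, -20, -16, -12,  -8,  -4,   0,   4,   8,
        12,  16,  20,  24,  28,  32,  36,  40]))
upper 422 [-2.7  7.9 81.3] [[-26.1, -9.1, 61.9], [21.5, 11.3, 99.5]] 
house 1933 [ 8.8  1.2 38.2] [[-39.3, -12.2, 34.4], [50.3, 11.7, 45.3]] [-0.01027097  1.31211429]
shaft 1066 [114.9   0.5  27.3] [[67.0, -4.2, 23.1], [162.8, 4.3, 31.3]] [0.00058424 0.47917164]
soles 1610 [ 2.2 10.7 12.1] [[-45.4, -22.6, 6.7], [51.4, 22.1, 16.5]]
```

View pics/w3.png

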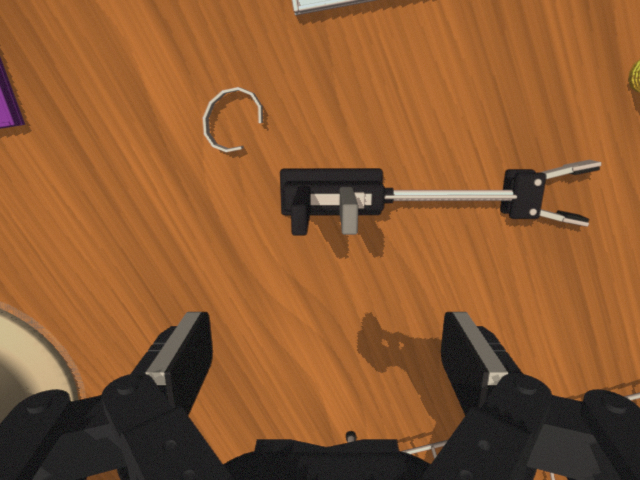

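move_arm:
  commands:
    - {"dx": 0,"dy": -2.3,"dz": 40,"rx": 0,"ry": 0,"rz": 0,"grip": 1}
    - {"dx": 0,"dy": 0,"dz": 40,"rx": 0,"ry": 0,"rz": 0,"grip": 1}
    - {"dx": 0,"dy": 0,"dz": 40,"rx": 0,"ry": 0,"rz": 0,"grip": 1}
    - {"dx": 0,"dy": 0,"dz": 20,"rx": 0,"ry": 0,"rz": 0,"grip": 1}
    - {"dx": 0,"dy": 0,"dz": 16,"rx": 0,"ry": 0,"rz": 0,"grip": 1}
    - {"dx": 0,"dy": 0,"dz": 0,"rx": 0,"ry": 0,"rz": 0,"grip": 0.7}
    - {"dx": 0,"dy": 0,"dz": 0,"rx": 0,"ry": 0,"rz": 0,"grip": 0.64}
    - {"dx": 0,"dy": 0,"dz": 0,"rx": 0,"ry": 0,"rz": 0,"grip": 0.62}
    - {"dx": 0,"dy": 0,"dz": 0,"rx": 0,"ry": 0,"rz": 0,"grip": 0.62}

```text
time: 4.62
tcp_pos: [0.4776, 0.0446, 0.0658]
eef_rot: [179.9, -0.0, 65.3]
contact_force: [-0.6, -0.5, 0.3]
finger_gap: 0.622
gripper_force: 0.0
```

move_arm:
  commands:
    - {"dx": 0,"dy": 0,"dz": 0,"rx": 0,"ry": 0,"rz": 0,"grip": 0.6}
    - {"dx": 0,"dy": 0,"dz": 0,"rx": 0,"ry": 0,"rz": 0,"grip": 0.585}
    - {"dx": 0,"dy": 0,"dz": 0,"rx": 0,"ry": 0,"rz": 0,"grip": 0.58}
    - {"dx": 0,"dy": 0,"dz": 0,"rx": 0,"ry": 0,"rz": 0,"grip": 0.58}

```text
time: 5.12
tcp_pos: [0.4771, 0.0449, 0.0653]
eef_rot: [-180.0, 0.0, 65.4]
contact_force: [-2.3, -0.1, 5.9]
finger_gap: 0.579
gripper_force: 4.6
```

move_arm:
  commands:
    - {"dx": 0,"dy": 0,"dz": 0,"rx": 0,"ry": 0,"rz": 0,"grip": 0.57}
    - {"dx": 0,"dy": 0,"dz": 0,"rx": 0,"ry": 0,"rz": 0,"grip": 0.56}
    - {"dx": 0,"dy": 0,"dz": 0,"rx": 0,"ry": 0,"rz": 0,"grip": 0.56}
    - {"dx": 0,"dy": 0,"dz": 0,"rx": 0,"ry": 0,"rz": 0,"grip": 0.56}

```text
time: 5.62
tcp_pos: [0.4765, 0.0452, 0.0655]
eef_rot: [-180.0, 0.0, 65.4]
contact_force: [-4.5, 1.5, 10.9]
finger_gap: 0.567
gripper_force: 12.1
```

move_arm:
  commands:
    - {"dx": 0,"dy": 0,"dz": -3,"rx": 0,"ry": 0,"rz": 0,"grip": 0.56}
    - {"dx": 0,"dy": 0,"dz": -3,"rx": 0,"ry": 0,"rz": 0,"grip": 0.56}
    - {"dx": 0,"dy": 0,"dz": 0,"rx": 0,"ry": 0,"rz": 0,"grip": 0.56}

```text
time: 6.0
tcp_pos: [0.4774, 0.0447, 0.0712]
eef_rot: [180.0, -0.0, 65.3]
contact_force: [-0.5, 0.2, -2.5]
finger_gap: 0.561
gripper_force: 9.5
```

```bash
cat >> h.py <<'E'
def local(o,hd,cam):
    im,d,W,m=cloud(cam); P=W.reshape(-1,3); a=np.radians(hd); u=np.array([np.cos(a),np.sin(a)]); n=np.array([-u[1],u[0]])
    return np.c_[(P[:,:2]-o)@u,(P[:,:2]-o)@n,P[:,2]]*1000,im,W
def box(L,a): return L[(L[:,0]>a[0])&(L[:,0]<a[1])&(L[:,1]>a[2])&(L[:,1]<a[3])&(L[:,2]>a[4])&(L[:,2]<a[5])]
def reacher(o,hd,cam):
    L,im,W=local(np.array(o),hd,cam)
    for nm,a in dict(house=(20,56,-15,15,34,60),shaft=(70,160,-20,20,16,50),head=(172,208,-26,26,24,55),jawL=(225,262,5,42,6,45),jawR=(225,262,-42,-5,6,45)).items():
        q=box(L,a)
        if len(q)>5: print(cam,nm,len(q),q.mean(0).round(1),np.percentile(q,[5,95],axis=0).round(1).tolist(),np.polyfit(q[:,0],q[:,1:],1)[0].round(3))
    return L,im,W
E
python3 - <<'E'
from h import *
o=r.get_obs(); print(o['contact_force'],o['torque'],o['tcp_pos'])
for c in ['scene','side']: reacher(o['tcp_pos'][:2],-24.6,c)
E
```

```text
[-0.51356264  0.21665693 -2.5247895 ] [0.05048844 0.10537037 0.01631931] [0.47738319 0.04468055 0.07124854]
scene house 117 [37.2  5.9 44.4] [[22.5, -6.3, 35.5], [54.3, 13.9, 54.4]] [-0.148 -0.305]
scene shaft 164 [115.2   3.4  31.5] [[74.0, -1.2, 25.2], [155.0, 7.6, 37.4]] [-0.002  0.002]
scene head 143 [191.1   5.9  34.5] [[175.8, -16.2, 28.5], [204.6, 23.5, 38.5]] [ 0.031 -0.038]
scene jawL 90 [242.5  27.6  21. ] [[227.4, 20.3, 11.6], [255.8, 32.7, 28.9]] [ 0.193 -0.027]
scene jawR 86 [243.1 -20.2  21.4] [[228.1, -26.3, 11.8], [256.0, -15.7, 29.8]] [-0.128 -0.051]
side house 138 [37.7 -5.1 44.7] [[23.4, -12.8, 35.1], [53.8, 7.0, 55.5]] [ 0.109 -0.255]
side shaft 161 [116.   -2.   32.8] [[74.9, -5.4, 27.6], [155.7, 1.5, 38.1]] [0.001 0.001]
side head 177 [192.   -3.6  35.6] [[176.8, -21.8, 27.9], [205.3, 17.5, 39.2]] [-0.007 -0.037]
side jawL 90 [242.9  22.8  22.8] [[227.6, 18.9, 13.0], [256.6, 27.3, 30.0]] [ 0.117 -0.023]
side jawR 93 [242.9 -25.4  22.6] [[227.2, -29.9, 12.0], [256.9, -21.0, 29.8]] [-0.173 -0.036]
```

Run:
```python
from h import *
print(r.get_obs()['joint_positions'].round(1))
plan([.627,.036,.0712],-94.5,10)
```

```text
[ -0.8  30.5 -15.8 129.1  20.9  22.8 -58.6]
max 15.041608956491324 6.985124580393168
[{"dx": 5.5, "dy": 14.0, "rz": 0.1219}, {"dx": 7.1, "dy": 13.2, "rz": 0.1219}, {"dx": 8.6, "dy": 12.2, "rz": 0.1219}, {"dx": 10.1, "dy": 11.1, "dz": -0.1, "rz": 0.1219}, {"dx": 11.4, "dy": 9.8, "rz": 0.1219}, {"dx": 12.5, "dy": 8.3, "rz": 0.1219}, {"dx": 13.4, "dy": 6.8, "rz": 0.1219}, {"dx": 14.1, "dy": 5.1, "rz": 0.1219}, {"dx": 14.6, "dy": 3.3, "rz": 0.1219}, {"dx": 14.9, "dy": 1.5, "rz": 0.1219}]
```

move_arm:
  commands:
    - {"dx": 1.2,"dy": 3.5,"dz": 0,"rx": 0,"ry": 0,"rz": 0.03,"grip": 0.56}
    - {"dx": 2.7,"dy": 7,"dz": 0,"rx": 0,"ry": 0,"rz": 0.06,"grip": 0.56}
    - {"dx": 3.2,"dy": 7,"dz": 0,"rx": 0,"ry": 0,"rz": 0.07,"grip": 0.56}
    - {"dx": 3.8,"dy": 6.7,"dz": 0,"rx": 0,"ry": 0,"rz": 0.07,"grip": 0.56}
    - {"dx": 4.2,"dy": 6.3,"dz": 0,"rx": 0,"ry": 0,"rz": 0.07,"grip": 0.56}
    - {"dx": 4.7,"dy": 6,"dz": 0,"rx": 0,"ry": 0,"rz": 0.07,"grip": 0.56}
    - {"dx": 5.1,"dy": 5.6,"dz": 0,"rx": 0,"ry": 0,"rz": 0.07,"grip": 0.56}
    - {"dx": 5.5,"dy": 5.2,"dz": 0,"rx": 0,"ry": 0,"rz": 0.07,"grip": 0.56}
    - {"dx": 5.9,"dy": 4.8,"dz": 0,"rx": 0,"ry": 0,"rz": 0.07,"grip": 0.56}
    - {"dx": 6.2,"dy": 4.2,"dz": 0,"rx": 0,"ry": 0,"rz": 0.07,"grip": 0.56}

```text
time: 7.35
tcp_pos: [0.5499, 0.0399, 0.0711]
eef_rot: [-180.0, -0.0, 27.8]
contact_force: [0.4, 0.6, -2.3]
finger_gap: 0.563
gripper_force: 9.5
```

Run:
```python
from h import *
plan([.627,.036,.070],-94.5,10)
```

```text
max 7.783315488916019 3.234623977049435
[{"dx": 6.6, "dy": 3.9, "dz": 0.1, "rz": 0.0565}, {"dx": 6.9, "dy": 3.6, "dz": 0.1, "rz": 0.0565}, {"dx": 7.0, "dy": 3.2, "dz": 0.1, "rz": 0.0565}, {"dx": 7.2, "dy": 2.8, "dz": 0.1, "rz": 0.0565}, {"dx": 7.4, "dy": 2.3, "dz": 0.1, "rz": 0.0565}, {"dx": 7.5, "dy": 2.0, "dz": 0.1, "rz": 0.0565}, {"dx": 7.5, "dy": 1.5, "dz": 0.1, "rz": 0.0565}, {"dx": 7.7, "dy": 1.0, "dz": 0.2, "rz": 0.0565}, {"dx": 7.7, "dy": 0.7, "dz": 0.1, "rz": 0.0565}, {"dx": 7.7, "dy": 0.2, "dz": 0.1, "rz": 0.0565}]
```

move_arm:
  commands:
    - {"dx": 6.6,"dy": 3.9,"dz": 0.1,"rx": 0,"ry": 0,"rz": 0.06,"grip": 0.56}
    - {"dx": 6.9,"dy": 3.6,"dz": 0.1,"rx": 0,"ry": 0,"rz": 0.06,"grip": 0.56}
    - {"dx": 7,"dy": 3.2,"dz": 0.1,"rx": 0,"ry": 0,"rz": 0.06,"grip": 0.56}
    - {"dx": 7.2,"dy": 2.8,"dz": 0.1,"rx": 0,"ry": 0,"rz": 0.06,"grip": 0.56}
    - {"dx": 7.4,"dy": 2.3,"dz": 0.1,"rx": 0,"ry": 0,"rz": 0.06,"grip": 0.56}
    - {"dx": 7.5,"dy": 2,"dz": 0.1,"rx": 0,"ry": 0,"rz": 0.06,"grip": 0.56}
    - {"dx": 7.6,"dy": 1.5,"dz": 0.1,"rx": 0,"ry": 0,"rz": 0.06,"grip": 0.56}
    - {"dx": 7.7,"dy": 1,"dz": 0.2,"rx": 0,"ry": 0,"rz": 0.06,"grip": 0.56}
    - {"dx": 7.7,"dy": 0.7,"dz": 0.1,"rx": 0,"ry": 0,"rz": 0.06,"grip": 0.56}
    - {"dx": 7.7,"dy": 0.2,"dz": 0.1,"rx": 0,"ry": 0,"rz": 0.025,"grip": 0.56}

```text
time: 8.6
tcp_pos: [0.6267, 0.0352, 0.07]
eef_rot: [180.0, 0.0, -4.4]
contact_force: [-0.7, 0.1, -2.7]
finger_gap: 0.562
gripper_force: 9.5
```

Run:
```python
from h import *
o=r.get_obs(); hd=o['eef_rot'][2]-90; print(o['tcp_pos'],hd)
for c in ['scene','side']:
    L,im,W=reacher(o['tcp_pos'][:2],hd,c)
    P=W.reshape(-1,3); v=P[(P[:,0]>.56)&(P[:,0]<.65)&(P[:,1]>-.40)&(P[:,1]<-.288)&(P[:,2]>.008)&(P[:,2]<.028)]
    print(len(v), v.mean(0) if len(v) else '')
im,d,W,m=cloud('wrist'); P=W.reshape(-1,3); v=P[(P[:,0]>.56)&(P[:,0]<.65)&(P[:,1]>-.40)&(P[:,1]<-.29)&(P[:,2]>.008)&(P[:,2]<.028)]; print('wrist',len(v),v.mean(0) if len(v) else '')
```

```text
[0.62670187 0.03524392 0.06999676] -94.36915095416131
scene house 44 [35.8 10.2 41.1] [[21.2, 3.8, 34.7], [49.2, 13.9, 46.7]] [-0.087 -0.032]
scene shaft 90 [114.2   3.4  31. ] [[76.2, 0.2, 25.5], [152.7, 6.2, 36.3]] [ 0.005 -0.001]
scene head 123 [185.4   4.2  33.2] [[174.0, -17.3, 25.7], [199.9, 22.9, 37.5]] [0.035 0.116]
scene jawL 48 [241.6  28.   20.8] [[229.9, 22.8, 10.2], [254.9, 31.9, 28.6]] [0.124 0.041]
scene jawR 30 [242.  -20.7  22.2] [[230.6, -25.4, 13.2], [255.6, -16.9, 28.3]] [-0.129 -0.093]
76 [ 0.60619392 -0.32039986  0.01745226]
side house 152 [37.5  1.6 45.3] [[22.4, -9.6, 35.7], [54.9, 12.8, 57.4]] [ 0.017 -0.375]
side shaft 112 [116.4   2.   32.5] [[76.3, -2.1, 28.0], [154.5, 6.4, 36.9]] [ 0.003 -0.012]
side head 230 [193.9   2.5  34.3] [[179.2, -17.4, 27.3], [205.4, 21.8, 37.8]] [-0.007 -0.121]
side jawL 73 [246.8  26.4  22.9] [[232.5, 22.1, 11.7], [257.3, 31.9, 28.6]] [ 0.188 -0.179]
side jawR 60 [247.2 -21.7  24. ] [[226.2, -26.5, 12.3], [257.8, -17.2, 28.7]] [-0.16  -0.185]
0 
wrist 0
```

move_arm:
  commands:
    - {"dx": 0,"dy": 4,"dz": 1,"rx": 0,"ry": 0,"rz": 0,"grip": 0.56}
    - {"dx": 0,"dy": 10,"dz": 1,"rx": 0,"ry": 0,"rz": 0,"grip": 0.56}
    - {"dx": 0,"dy": 15,"dz": 0,"rx": 0,"ry": 0,"rz": 0,"grip": 0.56}
    - {"dx": 0,"dy": 15,"dz": 0,"rx": 0,"ry": 0,"rz": 0,"grip": 0.56}
    - {"dx": 0,"dy": 15,"dz": 0,"rx": 0,"ry": 0,"rz": 0,"grip": 0.56}
    - {"dx": 0,"dy": 15,"dz": 0,"rx": 0,"ry": 0,"rz": 0,"grip": 0.56}
    - {"dx": 0,"dy": 15,"dz": 0,"rx": 0,"ry": 0,"rz": 0,"grip": 0.56}
    - {"dx": 0,"dy": 15,"dz": 0,"rx": 0,"ry": 0,"rz": 0,"grip": 0.56}
    - {"dx": 0,"dy": 10,"dz": 0,"rx": 0,"ry": 0,"rz": 0,"grip": 0.56}
    - {"dx": 0,"dy": 4,"dz": 0,"rx": 0,"ry": 0,"rz": 0,"grip": 0.56}

```text
time: 10.0
tcp_pos: [0.6174, -0.0833, 0.068]
eef_rot: [180.0, 0.0, -4.3]
contact_force: [0.0, 0.0, -2.3]
finger_gap: 0.562
gripper_force: 9.4
```

Run:
```python
from h import *
o=r.get_obs(); hd=o['eef_rot'][2]-90; print(o['tcp_pos'],hd)
im,d,W,m=cloud('scene'); save(cv2.resize(im[180:270,150:300],None,fx=5,fy=5,interpolation=cv2.INTER_CUBIC),'s4.png')
P=W.reshape(-1,3); v=P[(P[:,0]>.56)&(P[:,0]<.65)&(P[:,1]>-.40)&(P[:,1]<-.25)&(P[:,2]>.006)&(P[:,2]<.04)]
u=np.array([np.cos(np.radians(hd)),np.sin(np.radians(hd))]);n=np.array([-u[1],u[0]])
L=np.c_[(v[:,:2]-o['tcp_pos'][:2])@u,(v[:,:2]-o['tcp_pos'][:2])@n]*1000
print(np.histogram(L[:,1],bins=np.arange(-40,45,5)))
```

```text
[ 0.61738058 -0.08332212  0.06802159] -94.29213882573637
(array([ 0,  0,  3,  9, 19, 17, 15, 15, 31, 34, 39, 37, 40, 19,  7,  0]), array([-40, -35, -30, -25, -20, -15, -10,  -5,   0,   5,  10,  15,  20,
        25,  30,  35,  40]))
```

View pics/s4.png

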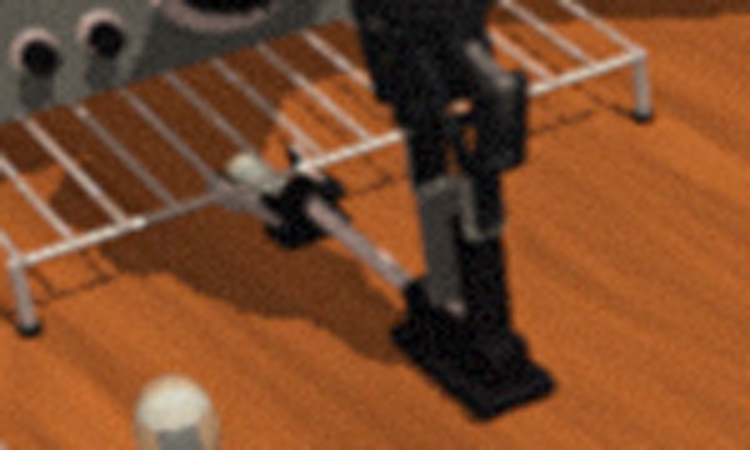

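move_arm:
  commands:
    - {"dx": 0,"dy": 0,"dz": 0,"rx": 0,"ry": 0,"rz": 0,"grip": 0.545}
    - {"dx": 0,"dy": 0,"dz": 0,"rx": 0,"ry": 0,"rz": 0,"grip": 0.53}
    - {"dx": 0,"dy": 0,"dz": 0,"rx": 0,"ry": 0,"rz": 0,"grip": 0.515}
    - {"dx": 0,"dy": 0,"dz": 0,"rx": 0,"ry": 0,"rz": 0,"grip": 0.5}
    - {"dx": 0,"dy": 0,"dz": 0,"rx": 0,"ry": 0,"rz": 0,"grip": 0.485}
    - {"dx": 0,"dy": 0,"dz": 0,"rx": 0,"ry": 0,"rz": 0,"grip": 0.47}
    - {"dx": 0,"dy": 0,"dz": 0,"rx": 0,"ry": 0,"rz": 0,"grip": 0.465}
    - {"dx": 0,"dy": 0,"dz": 0,"rx": 0,"ry": 0,"rz": 0,"grip": 0.465}

```text
time: 11.05
tcp_pos: [0.6175, -0.0825, 0.068]
eef_rot: [180.0, 0.0, -4.2]
contact_force: [0.1, -0.2, -2.5]
finger_gap: 0.468
gripper_force: 11.5
```

move_arm:
  commands:
    - {"dx": 0,"dy": 0,"dz": 0,"rx": 0,"ry": 0,"rz": 0,"grip": 0.46}
    - {"dx": 0,"dy": 0,"dz": 0,"rx": 0,"ry": 0,"rz": 0,"grip": 0.455}
    - {"dx": 0,"dy": 0,"dz": 0,"rx": 0,"ry": 0,"rz": 0,"grip": 0.45}
    - {"dx": 0,"dy": 0,"dz": 0,"rx": 0,"ry": 0,"rz": 0,"grip": 0.45}

```text
time: 11.55
tcp_pos: [0.6175, -0.0825, 0.0681]
eef_rot: [180.0, 0.0, -4.3]
contact_force: [-0.2, 0.1, -2.6]
finger_gap: 0.452
gripper_force: 11.9
```

move_arm:
  commands:
    - {"dx": 0,"dy": 0,"dz": 0,"rx": 0,"ry": 0,"rz": 0,"grip": 0.446}
    - {"dx": 0,"dy": 0,"dz": 0,"rx": 0,"ry": 0,"rz": 0,"grip": 0.443}
    - {"dx": 0,"dy": 0,"dz": 0,"rx": 0,"ry": 0,"rz": 0,"grip": 0.443}

```text
time: 11.92
tcp_pos: [0.6175, -0.0825, 0.068]
eef_rot: [180.0, 0.0, -4.3]
contact_force: [0.2, 0.2, -1.4]
finger_gap: 0.446
gripper_force: 12.0
```

move_arm:
  commands:
    - {"dx": 0,"dy": 0,"dz": 0,"rx": 0,"ry": 0,"rz": 0,"grip": 0.439}
    - {"dx": 0,"dy": 0,"dz": 0,"rx": 0,"ry": 0,"rz": 0,"grip": 0.436}
    - {"dx": 0,"dy": 0,"dz": 0,"rx": 0,"ry": 0,"rz": 0,"grip": 0.436}

```text
time: 12.3
tcp_pos: [0.6175, -0.0825, 0.068]
eef_rot: [180.0, 0.0, -4.2]
contact_force: [-0.3, 0.4, -2.6]
finger_gap: 0.436
gripper_force: 12.1
```

move_arm:
  commands:
    - {"dx": 0,"dy": 0,"dz": 0,"rx": 0,"ry": 0,"rz": 0,"grip": 0.432}
    - {"dx": 0,"dy": 0,"dz": 0,"rx": 0,"ry": 0,"rz": 0,"grip": 0.428}
    - {"dx": 0,"dy": 0,"dz": 0,"rx": 0,"ry": 0,"rz": 0,"grip": 0.428}

```text
time: 12.68
tcp_pos: [0.6175, -0.0825, 0.0681]
eef_rot: [180.0, 0.0, -4.3]
contact_force: [-0.7, 1.3, -2.5]
finger_gap: 0.431
gripper_force: 12.3
```

move_arm:
  commands:
    - {"dx": 0,"dy": 0,"dz": 0,"rx": 0,"ry": 0,"rz": 0,"grip": 0.425}
    - {"dx": 0,"dy": 0,"dz": 0,"rx": 0,"ry": 0,"rz": 0,"grip": 0.422}
    - {"dx": 0,"dy": 0,"dz": 0,"rx": 0,"ry": 0,"rz": 0,"grip": 0.422}

```text
time: 13.05
tcp_pos: [0.6175, -0.0825, 0.0681]
eef_rot: [180.0, 0.0, -4.3]
contact_force: [-0.6, -0.6, -2.3]
finger_gap: 0.422
gripper_force: 13.9
```

move_arm:
  commands:
    - {"dx": 0,"dy": 0,"dz": 0,"rx": 0,"ry": 0,"rz": 0,"grip": 0.419}
    - {"dx": 0,"dy": 0,"dz": 0,"rx": 0,"ry": 0,"rz": 0,"grip": 0.418}
    - {"dx": 0,"dy": 0,"dz": 0,"rx": 0,"ry": 0,"rz": 0,"grip": 0.418}

```text
time: 13.42
tcp_pos: [0.6175, -0.0825, 0.0681]
eef_rot: [180.0, 0.0, -4.3]
contact_force: [-0.3, 0.1, -2.0]
finger_gap: 0.423
gripper_force: 15.8
```

move_arm:
  commands:
    - {"dx": 0,"dy": 0,"dz": 0,"rx": 0,"ry": 0,"rz": 0,"grip": 0.415}
    - {"dx": 0,"dy": 0,"dz": -1,"rx": 0,"ry": 0,"rz": 0,"grip": 0.415}
    - {"dx": 0,"dy": 0,"dz": -2,"rx": 0,"ry": 0,"rz": 0,"grip": 0.415}
    - {"dx": 0,"dy": -4,"dz": 0,"rx": 0,"ry": 0,"rz": 0,"grip": 0.415}
    - {"dx": 0,"dy": -8,"dz": 0,"rx": 0,"ry": 0,"rz": 0,"grip": 0.415}
    - {"dx": 0,"dy": -8,"dz": 0,"rx": 0,"ry": 0,"rz": 0,"grip": 0.415}
    - {"dx": 0,"dy": -4,"dz": 0,"rx": 0,"ry": 0,"rz": 0,"grip": 0.415}

```text
time: 14.3
tcp_pos: [0.6193, -0.0574, 0.071]
eef_rot: [-180.0, 0.0, -4.2]
contact_force: [0.2, 0.0, -2.0]
finger_gap: 0.423
gripper_force: 16.8
```

Run:
```python
from h import *
im,d,W,m=cloud('scene'); save(cv2.resize(im[180:270,150:300],None,fx=5,fy=5,interpolation=cv2.INTER_CUBIC),'s5.png')
```

```text
(no output)
```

View pics/s5.png

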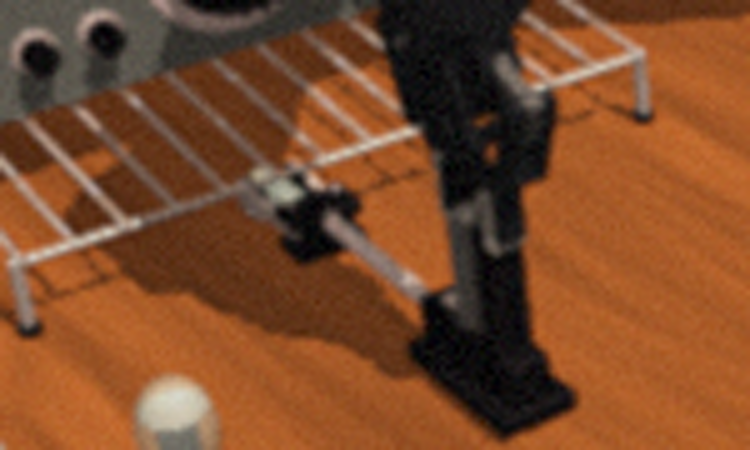

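move_arm:
  commands:
    - {"dx": 0,"dy": -6,"dz": 0,"rx": 0,"ry": 0,"rz": 0,"grip": 0.415}
    - {"dx": 0,"dy": -12,"dz": 0,"rx": 0,"ry": 0,"rz": 0,"grip": 0.415}
    - {"dx": 0,"dy": -16,"dz": 0,"rx": 0,"ry": 0,"rz": 0,"grip": 0.415}
    - {"dx": 0,"dy": -16,"dz": 0,"rx": 0,"ry": 0,"rz": 0,"grip": 0.415}
    - {"dx": 0,"dy": -16,"dz": 0,"rx": 0,"ry": 0,"rz": 0,"grip": 0.415}
    - {"dx": 0,"dy": -16,"dz": 0,"rx": 0,"ry": 0,"rz": 0,"grip": 0.415}
    - {"dx": 0,"dy": -14,"dz": -4,"rx": 0,"ry": 0,"rz": 0,"grip": 0.415}
    - {"dx": 0,"dy": -10,"dz": -10,"rx": 0,"ry": 0,"rz": 0,"grip": 0.415}
    - {"dx": 0,"dy": -6,"dz": -14,"rx": 0,"ry": 0,"rz": 0,"grip": 0.415}
    - {"dx": 0,"dy": 0,"dz": -14,"rx": 0,"ry": 0,"rz": 0,"grip": 0.415}

```text
time: 15.6
tcp_pos: [0.6278, 0.0533, 0.1144]
eef_rot: [-180.0, -0.0, -4.2]
contact_force: [0.4, 0.2, -2.4]
finger_gap: 0.42
gripper_force: 16.8
```

Run:
```python
from h import *
o=r.get_obs(); hd=o['eef_rot'][2]-90
reacher(o['tcp_pos'][:2],hd,'side') if 0 else None
plan([.389,.296,.135],-15,24)
for c in ['scene','side']:
  im,d,W,m=cloud(c); P=W.reshape(-1,3); t=P[(P[:,0]>.5)&(P[:,0]<.74)&(P[:,1]>.14)&(P[:,1]<.34)&(P[:,2]>.009)&(P[:,2]<.018)]
  print(cv2.minAreaRect((t[:,:2]*1000).astype(np.float32)))
  v=P[(P[:,0]>.57)&(P[:,0]<.65)&(P[:,1]>-.29)&(P[:,1]<-.12)&(P[:,2]>.02)&(P[:,2]<.1)]; print(len(v), np.percentile(v,[5,50,95],axis=0).round(3))
```

```text
max 14.272701215957685 3.3014041375234666
[{"dx": -10.7, "dy": -9.3, "dz": -0.9, "rz": -0.0576}, {"dx": -10.1, "dy": -10.0, "dz": -0.8, "rz": -0.0576}, {"dx": -9.5, "dy": -10.5, "dz": -0.9, "rz": -0.0576}, {"dx": -8.9, "dy": -11.1, "dz": -0.9, "rz": -0.0576}, {"dx": -8.3, "dy": -11.5, "dz": -0.8, "rz": -0.0576}, {"dx": -7.5, "dy": -12.0, "dz": -0.9, "rz": -0.0576}, {"dx": -6.9, "dy": -12.4, "dz": -0.8, "rz": -0.0576}, {"dx": -6.2, "dy": -12.8, "dz": -0.9, "rz": -0.0576}, {"dx": -5.4, "dy": -13.1, "dz": -0.9, "rz": -0.0576}, {"dx": -4.6, "dy": -13.4, "dz": -0.8, "rz": -0.0576}, {"dx": -3.9, "dy": -13.7, "dz": -0.9, "rz": -0.0576}, {"dx": -3.0, "dy": -13.8, "dz": -0.9, "rz": -0.0576}, {"dx": -2.3, "dy": -14.0, "dz": -0.8, "rz": -0.0576}, {"dx": -1.4, "dy": -14.1, "dz": -0.9, "rz": -0.0576}, {"dx": -0.7, "dy": -14.2, "dz": -0.8, "rz": -0.0576}, {"dx": 0.2, "dy": -14.2, "dz": -0.9, "rz": -0.0576}, {"dx": 1.0, "dy": -14.1, "dz": -0.9, "rz": -0.0576}, {"dx": 1.8, "dy": -14.1, "dz": -0.8, "rz": -0.0576}, {"dx": 2.6, "dy": -13.9, "dz": -0.9, "rz": -0.0576}, {"dx": 3.4, "dy": -13.8, "dz": -0.9, "rz": -0.0576}, {"dx": 4.2, "dy": -13.5, "dz": -0.8, "rz": -0.0576}, {"dx": 5.0, "dy": -13.3, "dz": -0.9, "rz": -0.0576}, {"dx": 5.8, "dy": -13.0, "dz": -0.9, "rz": -0.0576}, {"dx": 6.4, "dy": -12.6, "dz": -0.8, "rz": -0.0576}]
((615.1753540039062, 234.7707977294922), (125.05797576904297, 173.27645874023438), 74.89884948730469)
415 [[ 0.594 -0.276  0.046]
 [ 0.62  -0.155  0.066]
 [ 0.636 -0.126  0.078]]
((615.8399047851562, 233.392578125), (125.76052856445312, 170.798828125), 74.44573211669922)
744 [[ 0.594 -0.271  0.051]
 [ 0.613 -0.177  0.069]
 [ 0.632 -0.135  0.08 ]]
```

move_arm:
  commands:
    - {"dx": -5.3,"dy": -4.5,"dz": -2,"rx": 0,"ry": 0,"rz": -0.03,"grip": 0.415}
    - {"dx": -10.5,"dy": -9.6,"dz": -2,"rx": 0,"ry": 0,"rz": -0.058,"grip": 0.415}
    - {"dx": -10,"dy": -10,"dz": -2,"rx": 0,"ry": 0,"rz": -0.058,"grip": 0.415}
    - {"dx": -9.5,"dy": -10.5,"dz": -2,"rx": 0,"ry": 0,"rz": -0.058,"grip": 0.415}
    - {"dx": -8.9,"dy": -11,"dz": -2,"rx": 0,"ry": 0,"rz": -0.058,"grip": 0.415}
    - {"dx": -8.3,"dy": -11.5,"dz": -2,"rx": 0,"ry": 0,"rz": -0.058,"grip": 0.415}
    - {"dx": -7.5,"dy": -12,"dz": -2,"rx": 0,"ry": 0,"rz": -0.058,"grip": 0.415}
    - {"dx": -6.9,"dy": -12.4,"dz": -2,"rx": 0,"ry": 0,"rz": -0.058,"grip": 0.415}
    - {"dx": -6.2,"dy": -12.8,"dz": -2,"rx": 0,"ry": 0,"rz": -0.058,"grip": 0.415}
    - {"dx": -5.4,"dy": -13,"dz": -2,"rx": 0,"ry": 0,"rz": -0.058,"grip": 0.415}

```text
time: 16.95
tcp_pos: [0.5299, 0.1469, 0.1332]
eef_rot: [180.0, -0.0, 27.6]
contact_force: [0.6, -0.1, -2.0]
finger_gap: 0.416
gripper_force: 16.8
```

Run:
```python
from h import *
plan([.389,.296,.135],-15.2,15)
```

```text
max 13.724795080437447 3.146575302743589
[{"dx": -3.7, "dy": -13.2, "dz": -0.1, "rz": -0.0549}, {"dx": -3.0, "dy": -13.3, "dz": -0.1, "rz": -0.0549}, {"dx": -2.3, "dy": -13.5, "dz": -0.2, "rz": -0.0549}, {"dx": -1.5, "dy": -13.6, "dz": -0.1, "rz": -0.0549}, {"dx": -0.8, "dy": -13.6, "dz": -0.1, "rz": -0.0549}, {"dy": -13.7, "dz": -0.1, "rz": -0.0549}, {"dx": 0.8, "dy": -13.7, "dz": -0.1, "rz": -0.0549}, {"dx": 1.5, "dy": -13.6, "dz": -0.2, "rz": -0.0549}, {"dx": 2.2, "dy": -13.5, "dz": -0.1, "rz": -0.0549}, {"dx": 2.9, "dy": -13.3, "dz": -0.1, "rz": -0.0549}, {"dx": 3.7, "dy": -13.2, "dz": -0.1, "rz": -0.0549}, {"dx": 4.4, "dy": -12.9, "dz": -0.1, "rz": -0.0549}, {"dx": 5.2, "dy": -12.7, "dz": -0.2, "rz": -0.0549}, {"dx": 5.8, "dy": -12.4, "dz": -0.1, "rz": -0.0549}, {"dx": 6.4, "dy": -12.1, "dz": -0.1, "rz": -0.0549}]
```

move_arm:
  commands:
    - {"dx": -3.7,"dy": -13.2,"dz": 0,"rx": 0,"ry": 0,"rz": -0.055,"grip": 0.415}
    - {"dx": -3,"dy": -13.3,"dz": 0,"rx": 0,"ry": 0,"rz": -0.055,"grip": 0.415}
    - {"dx": -2.3,"dy": -13.5,"dz": 0,"rx": 0,"ry": 0,"rz": -0.055,"grip": 0.415}
    - {"dx": -1.5,"dy": -13.6,"dz": 0,"rx": 0,"ry": 0,"rz": -0.055,"grip": 0.415}
    - {"dx": -0.8,"dy": -13.6,"dz": 0,"rx": 0,"ry": 0,"rz": -0.055,"grip": 0.415}
    - {"dx": 0,"dy": -13.7,"dz": 0,"rx": 0,"ry": 0,"rz": -0.055,"grip": 0.415}
    - {"dx": 0.8,"dy": -13.7,"dz": 0,"rx": 0,"ry": 0,"rz": -0.055,"grip": 0.415}
    - {"dx": 1.5,"dy": -13.6,"dz": 0,"rx": 0,"ry": 0,"rz": -0.055,"grip": 0.415}
    - {"dx": 2.2,"dy": -13.5,"dz": 0,"rx": 0,"ry": 0,"rz": -0.055,"grip": 0.415}
    - {"dx": 2.9,"dy": -13.3,"dz": 0,"rx": 0,"ry": 0,"rz": -0.055,"grip": 0.415}

```text
time: 18.2
tcp_pos: [0.4363, 0.2465, 0.133]
eef_rot: [-180.0, 0.0, 59.1]
contact_force: [-0.4, -0.5, -1.4]
finger_gap: 0.42
gripper_force: 16.9
```

move_arm:
  commands:
    - {"dx": 3.7,"dy": -13,"dz": 0,"rx": 0,"ry": 0,"rz": -0.055,"grip": 0.415}
    - {"dx": 4.4,"dy": -13,"dz": 0,"rx": 0,"ry": 0,"rz": -0.055,"grip": 0.415}
    - {"dx": 5.2,"dy": -12.7,"dz": 0,"rx": 0,"ry": 0,"rz": -0.055,"grip": 0.415}
    - {"dx": 5.8,"dy": -12.4,"dz": 0,"rx": 0,"ry": 0,"rz": -0.055,"grip": 0.415}
    - {"dx": 6.4,"dy": -12,"dz": 0,"rx": 0,"ry": 0,"rz": -0.055,"grip": 0.415}
    - {"dx": 0,"dy": 0,"dz": 0,"rx": 0,"ry": 0,"rz": 0,"grip": 0.415}

```text
time: 18.95
tcp_pos: [0.3895, 0.2966, 0.1331]
eef_rot: [-180.0, -0.0, 74.8]
contact_force: [0.0, 0.1, -2.7]
finger_gap: 0.416
gripper_force: 16.8
```

Run:
```python
from h import *
o=r.get_obs(); hd=o['eef_rot'][2]-90; print(o['tcp_pos'],hd,o['gripper_force'],o['finger_gap'],o['joint_positions'].round())
for c in ['scene','side']:
    L,im,W=local(o['tcp_pos'][:2],hd,c)
    for nm,a in dict(shaft=(70,160,-20,20,66,110),head=(172,208,-30,30,60,115),valve=(218,285,-12,12,60,115),jaws=(225,262,-32,32,60,115),rim=(120,345,-80,80,9,19)).items():
        q=box(L,a)
        if len(q)>5: print(c,nm,len(q),q.mean(0).round(1),np.percentile(q,[3,97],axis=0).round(1).tolist(),np.polyfit(q[:,0],q[:,1:],1)[0].round(3))
    q=box(L,(120,345,-80,80,9,19)); print(cv2.minAreaRect(q[:,:2].astype(np.float32)))
```

```text
[0.38945232 0.29658012 0.13306338] -15.1930718071728 16.836360096931458 0.41587343612441835 [-30.  25. -19. 125.  15.  32. -75.]
scene shaft 182 [115.    3.8  91.6] [[72.0, -0.6, 85.6], [157.9, 8.1, 97.2]] [0.011 0.004]
scene head 251 [195.1   9.2  88. ] [[176.0, -15.4, 69.8], [207.4, 24.5, 98.0]] [ 0.002 -0.075]
scene valve 188 [252.    1.4  83.6] [[221.8, -11.6, 73.4], [276.0, 11.2, 88.8]] [ 0.114 -0.087]
scene jaws 251 [244.4   7.1  83.2] [[226.5, -16.6, 71.2], [260.7, 22.2, 88.9]] [ 0.088 -0.024]
scene rim 467 [247.3  17.8  13. ] [[151.0, -59.8, 9.2], [319.8, 61.1, 16.9]] [-0.176  0.001]
((234.69570922851562, 0.17858123779296875), (126.39478302001953, 172.8544158935547), 89.10733032226562)
side shaft 132 [114.8  -2.8  92. ] [[72.2, -7.5, 85.9], [156.8, 2.3, 98.5]] [0.005 0.   ]
side head 146 [194.2 -10.   89. ] [[176.3, -24.1, 70.1], [206.5, 15.0, 98.8]] [-0.218 -0.122]
side valve 94 [253.1  -2.4  84.7] [[221.4, -11.1, 73.0], [276.3, 11.4, 89.9]] [-0.052 -0.087]
side jaws 146 [244.4  -6.3  84.1] [[226.2, -21.8, 73.8], [261.0, 17.3, 90.0]] [-0.121  0.   ]
side rim 361 [234.8  -6.   13.4] [[151.7, -62.7, 9.1], [319.2, 59.2, 17.5]] [0.021 0.004]
((235.23788452148438, -0.6966285705566406), (169.8081512451172, 127.41920471191406), 0.14971573650836945)
```

move_arm:
  commands:
    - {"dx": 0,"dy": 0,"dz": 6,"rx": 0,"ry": 0,"rz": 0,"grip": 0.415}
    - {"dx": 0,"dy": 0,"dz": 10,"rx": 0,"ry": 0,"rz": 0,"grip": 0.415}
    - {"dx": 0,"dy": 0,"dz": 12,"rx": 0,"ry": 0,"rz": 0,"grip": 0.415}
    - {"dx": 0,"dy": 0,"dz": 12,"rx": 0,"ry": 0,"rz": 0,"grip": 0.415}
    - {"dx": 0,"dy": 0,"dz": 8,"rx": 0,"ry": 0,"rz": 0,"grip": 0.415}
    - {"dx": 0,"dy": 0,"dz": 5,"rx": 0,"ry": 0,"rz": 0,"grip": 0.415}
    - {"dx": 0,"dy": 0,"dz": 3,"rx": 0,"ry": 0,"rz": 0,"grip": 0.415}
    - {"dx": 0,"dy": 0,"dz": 0,"rx": 0,"ry": 0,"rz": 0,"grip": 0.415}

```text
time: 20.05
tcp_pos: [0.3903, 0.2957, 0.077]
eef_rot: [-180.0, 0.0, 74.6]
contact_force: [0.3, -0.5, -2.0]
finger_gap: 0.418
gripper_force: 16.8
```

move_arm:
  commands:
    - {"dx": 0,"dy": 0,"dz": 1.5,"rx": 0,"ry": 0,"rz": 0,"grip": 0.415}
    - {"dx": 0,"dy": 0,"dz": 1,"rx": 0,"ry": 0,"rz": 0,"grip": 0.415}
    - {"dx": 0,"dy": 0,"dz": 0,"rx": 0,"ry": 0,"rz": 0,"grip": 0.415}

```text
time: 20.42
tcp_pos: [0.3903, 0.2956, 0.0746]
eef_rot: [180.0, -0.0, 74.6]
contact_force: [-0.2, 0.6, -2.6]
finger_gap: 0.42
gripper_force: 16.8
```

Run:
```python
from h import *
o=r.get_obs(); hd=o['eef_rot'][2]-90; print(o['tcp_pos'],hd,o['gripper_force'],o['finger_gap'],o['contact_force'].round(2),o['torque'].round(2))
for c in ['scene','side']:
    L,im,W=local(o['tcp_pos'][:2],hd,c)
    for nm,a in dict(shaft=(70,160,-20,20,20,50),valve=(218,285,-12,12,10,55),floor=(262,310,-45,45,-5,9)).items():
        q=box(L,a)
        if len(q)>5: print(c,nm,len(q),q.mean(0).round(1),np.percentile(q,[3,97],axis=0).round(1).tolist(),np.polyfit(q[:,0],q[:,1:],1)[0].round(3))
```

```text
[0.39026887 0.29564759 0.07460128] -15.353991137891015 16.84452384710312 0.42008685308466487 [-0.19  0.61 -2.62] [ 0.09  0.06 -0.01]
scene shaft 179 [114.3   3.2  33.2] [[71.3, -1.1, 26.6], [156.9, 7.8, 39.1]] [-0.008 -0.01 ]
scene valve 186 [251.    1.3  25.3] [[221.0, -11.7, 15.4], [275.3, 11.0, 30.2]] [ 0.101 -0.078]
scene floor 523 [287.4   2.1   4.6] [[264.5, -41.6, 1.8], [308.1, 42.1, 7.1]] [-0.111 -0.004]
side shaft 123 [114.8  -1.6  33.6] [[72.6, -6.1, 26.1], [157.0, 3.3, 39.6]] [ 0.002 -0.001]
side valve 83 [252.1  -1.9  26.4] [[221.5, -10.4, 16.9], [276.4, 10.3, 31.1]] [-0.047 -0.091]
side floor 246 [288.3  -1.6   5.6] [[265.5, -39.2, 2.4], [308.7, 42.5, 8.3]] [ 0.298 -0.014]
```

move_arm:
  commands:
    - {"dx": 0,"dy": 0,"dz": 1,"rx": 0,"ry": 0,"rz": 0,"grip": 0.415}
    - {"dx": 0,"dy": 0,"dz": 0,"rx": 0,"ry": 0,"rz": 0,"grip": 0.415}

```text
time: 20.78
tcp_pos: [0.3903, 0.2957, 0.0735]
eef_rot: [-180.0, 0.0, 74.6]
contact_force: [0.0, 0.7, -2.5]
finger_gap: 0.421
gripper_force: 16.8
```

move_arm:
  commands:
    - {"dx": 0,"dy": 0,"dz": 1,"rx": 0,"ry": 0,"rz": 0,"grip": 0.415}
    - {"dx": 0,"dy": 0,"dz": 0,"rx": 0,"ry": 0,"rz": 0,"grip": 0.415}

```text
time: 21.02
tcp_pos: [0.3902, 0.2956, 0.0725]
eef_rot: [-180.0, 0.0, 74.6]
contact_force: [0.2, -0.1, -2.2]
finger_gap: 0.42
gripper_force: 16.9
```

move_arm:
  commands:
    - {"dx": 0,"dy": 0,"dz": 0.7,"rx": 0,"ry": 0,"rz": 0,"grip": 0.415}
    - {"dx": 0,"dy": 0,"dz": 0,"rx": 0,"ry": 0,"rz": 0,"grip": 0.418}
    - {"dx": 0,"dy": 0,"dz": 0,"rx": 0,"ry": 0,"rz": 0,"grip": 0.421}
    - {"dx": 0,"dy": 0,"dz": 0,"rx": 0,"ry": 0,"rz": 0,"grip": 0.424}
    - {"dx": 0,"dy": 0,"dz": 0,"rx": 0,"ry": 0,"rz": 0,"grip": 0.428}
    - {"dx": 0,"dy": 0,"dz": 0,"rx": 0,"ry": 0,"rz": 0,"grip": 0.434}
    - {"dx": 0,"dy": 0,"dz": 0,"rx": 0,"ry": 0,"rz": 0,"grip": 0.445}
    - {"dx": 0,"dy": 0,"dz": 0,"rx": 0,"ry": 0,"rz": 0,"grip": 0.46}
    - {"dx": 0,"dy": 0,"dz": 0,"rx": 0,"ry": 0,"rz": 0,"grip": 0.48}
    - {"dx": 0,"dy": 0,"dz": 0,"rx": 0,"ry": 0,"rz": 0,"grip": 0.5}

```text
time: 22.28
tcp_pos: [0.3902, 0.2957, 0.0718]
eef_rot: [-180.0, 0.0, 74.6]
contact_force: [0.2, -0.2, -2.5]
finger_gap: 0.502
gripper_force: 10.1
```

move_arm:
  commands:
    - {"dx": 0,"dy": 0,"dz": 0,"rx": 0,"ry": 0,"rz": 0,"grip": 0.52}
    - {"dx": 0,"dy": 0,"dz": 0,"rx": 0,"ry": 0,"rz": 0,"grip": 0.54}
    - {"dx": 0,"dy": 0,"dz": 0,"rx": 0,"ry": 0,"rz": 0,"grip": 0.558}
    - {"dx": 0,"dy": 0,"dz": 0,"rx": 0,"ry": 0,"rz": 0,"grip": 0.558}

```text
time: 22.78
tcp_pos: [0.3902, 0.2957, 0.0718]
eef_rot: [-180.0, 0.0, 74.6]
contact_force: [0.8, -0.2, -3.5]
finger_gap: 0.559
gripper_force: 8.9
```

Run:
```python
from h import *
o=r.get_obs(); hd=o['eef_rot'][2]-90; print(o['tcp_pos'],hd,o['gripper_force'],o['finger_gap'],o['contact_force'].round(2),o['torque'].round(2))
ims=[]
for c,(a,b) in dict(scene=(240,230),side=(170,290)).items():
    L,im,W=local(o['tcp_pos'][:2],hd,c)
    q=box(L,(214,290,-14,14,8,40)); print(c,len(q),q.mean(0).round(1),np.percentile(q,[3,97],axis=0).round(1).tolist(),np.polyfit(q[:,0],q[:,1:],1)[0].round(3))
    print(np.histogram(box(L,(230,262,-40,40,8,40))[:,1],bins=np.arange(-40,41,4))[0])
    ims.append(cv2.resize(im[a:a+120,b:b+160],(400,300),interpolation=cv2.INTER_CUBIC))
save(np.hstack(ims),'fin.png')
```

```text
[0.39024491 0.2956513  0.07183915] -15.353696543700124 8.918781727552414 0.559282879105497 [ 0.79 -0.2  -3.54] [0.07 0.08 0.09]
scene 190 [252.    5.4  22.1] [[220.2, -4.9, 12.2], [275.9, 13.0, 28.2]] [ 0.055 -0.072]
[ 0  1  1 14 37 38  4  0  5 10 16 31 33  6  1 11 48 32  2  0]
side 100 [253.2  -3.2  22.1] [[222.8, -10.8, 10.5], [277.0, 5.5, 28.8]] [-0.087 -0.122]
[ 0  0 13 28 19  1  0  8 16 13 10  5  0  0  9 21 15  3  1  0]
```

View pics/fin.png

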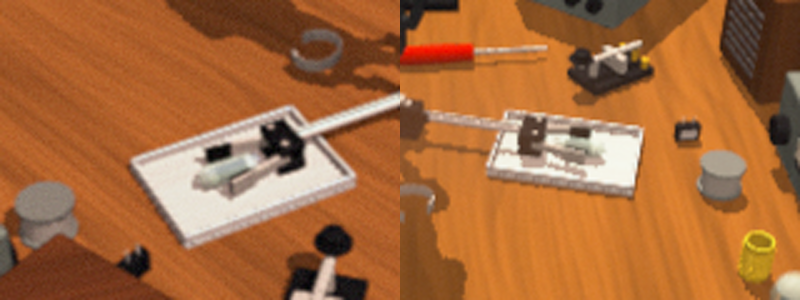

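move_arm:
  commands:
    - {"dx": 0,"dy": 0,"dz": -2,"rx": 0,"ry": 0,"rz": 0,"grip": 0.552}
    - {"dx": 0,"dy": 0,"dz": -5,"rx": 0,"ry": 0,"rz": 0,"grip": 0.552}
    - {"dx": 0,"dy": 0,"dz": -8,"rx": 0,"ry": 0,"rz": 0,"grip": 0.552}
    - {"dx": 0,"dy": 0,"dz": -10,"rx": 0,"ry": 0,"rz": 0,"grip": 0.552}
    - {"dx": 0,"dy": 0,"dz": -12,"rx": 0,"ry": 0,"rz": 0,"grip": 0.552}
    - {"dx": 0,"dy": 0,"dz": -12,"rx": 0,"ry": 0,"rz": 0,"grip": 0.552}
    - {"dx": 0,"dy": 0,"dz": -12,"rx": 0,"ry": 0,"rz": 0,"grip": 0.552}
    - {"dx": 0,"dy": 0,"dz": -8,"rx": 0,"ry": 0,"rz": 0,"grip": 0.552}
    - {"dx": 0,"dy": 0,"dz": 0,"rx": 0,"ry": 0,"rz": 0,"grip": 0.552}

```text
time: 24.0
tcp_pos: [0.3905, 0.2958, 0.1415]
eef_rot: [180.0, -0.1, 74.6]
contact_force: [0.1, 0.1, -2.7]
finger_gap: 0.557
gripper_force: 9.6
```

Run:
```python
from h import *
o=r.get_obs(); hd=o['eef_rot'][2]-90; print(o['tcp_pos'],hd,o['gripper_force'],o['finger_gap'],o['contact_force'].round(2))
for c in ['scene','side']:
    L,im,W=local(o['tcp_pos'][:2],hd,c)
    q=box(L,(170,310,-45,45,12,40)); print(c,len(q),q.mean(0).round(1) if len(q) else '',np.percentile(q,[3,97],axis=0).round(1).tolist() if len(q) else '')
    q=box(L,(70,160,-20,20,70,120)); print(np.polyfit(q[:,0],q[:,1:],1)[0].round(3))
plan([.478,.045,.140],-24.5,18)
```

```text
[0.39053788 0.29582081 0.14147429] -15.367434014732424 9.58652526140213 0.5570862153656126 [ 0.06  0.14 -2.74]
scene 206 [250.3   6.2  21.9] [[224.1, -3.9, 13.5], [275.5, 13.2, 28.3]]
[-0.005 -0.006]
side 121 [249.3  -5.2  22.2] [[224.4, -12.0, 13.6], [274.6, 4.6, 29.0]]
[ 0.01  -0.007]
max 14.822617852457777 0.5078365336685924
[{"dx": -12.1, "dy": 8.4, "rz": 0.0089}, {"dx": -12.1, "dy": 8.5, "dz": 0.1, "rz": 0.0089}, {"dx": -12.0, "dy": 8.6, "rz": 0.0089}, {"dx": -11.9, "dy": 8.7, "dz": 0.1, "rz": 0.0089}, {"dx": -11.8, "dy": 8.8, "rz": 0.0089}, {"dx": -11.7, "dy": 8.9, "rz": 0.0089}, {"dx": -11.7, "dy": 9.1, "dz": 0.1, "rz": 0.0089}, {"dx": -11.6, "dy": 9.1, "rz": 0.0089}, {"dx": -11.5, "dy": 9.2, "dz": 0.1, "rz": 0.0089}, {"dx": -11.4, "dy": 9.4, "rz": 0.0089}, {"dx": -11.3, "dy": 9.4, "dz": 0.1, "rz": 0.0089}, {"dx": -11.3, "dy": 9.5, "rz": 0.0089}, {"dx": -11.1, "dy": 9.7, "rz": 0.0089}, {"dx": -11.1, "dy": 9.7, "dz": 0.1, "rz": 0.0089}, {"dx": -11.0, "dy": 9.8, "rz": 0.0089}, {"dx": -10.9, "dy": 10.0, "dz": 0.1, "rz": 0.0089}, {"dx": -10.8, "dy": 10.0, "rz": 0.0089}, {"dx": -10.7, "dy": 10.1, "rz": 0.0089}]
```

move_arm:
  commands:
    - {"dx": -6,"dy": 4.2,"dz": 0,"rx": 0,"ry": 0,"rz": 0.009,"grip": 0.552}
    - {"dx": -12,"dy": 8.4,"dz": 0,"rx": 0,"ry": 0,"rz": 0.009,"grip": 0.552}
    - {"dx": -14,"dy": 10,"dz": 0,"rx": 0,"ry": 0,"rz": 0.009,"grip": 0.552}
    - {"dx": -14,"dy": 10,"dz": 0,"rx": 0,"ry": 0,"rz": 0.015,"grip": 0.552}
    - {"dx": -14,"dy": 10,"dz": 0,"rx": 0,"ry": 0,"rz": 0.015,"grip": 0.552}
    - {"dx": -14,"dy": 10,"dz": 0,"rx": 0,"ry": 0,"rz": 0.015,"grip": 0.552}
    - {"dx": -14,"dy": 11,"dz": 0,"rx": 0,"ry": 0,"rz": 0.015,"grip": 0.552}
    - {"dx": -14,"dy": 11,"dz": 0,"rx": 0,"ry": 0,"rz": 0.015,"grip": 0.552}
    - {"dx": -14,"dy": 11,"dz": 0,"rx": 0,"ry": 0,"rz": 0.015,"grip": 0.552}
    - {"dx": -14,"dy": 12,"dz": 0,"rx": 0,"ry": 0,"rz": 0.015,"grip": 0.552}

```text
time: 25.35
tcp_pos: [0.4414, 0.14, 0.1409]
eef_rot: [-180.0, 0.0, 67.0]
contact_force: [-0.0, 1.0, -2.4]
finger_gap: 0.553
gripper_force: 9.6
```

Run:
```python
from h import *
plan([.478,.045,.140],-24.5,6)
```

```text
max 16.974097914174997 0.25512957185806423
[{"dx": -12.2, "dy": 11.8, "dz": 0.1, "rz": 0.0045}, {"dx": -12.2, "dy": 11.8, "dz": 0.2, "rz": 0.0045}, {"dx": -12.1, "dy": 11.9, "dz": 0.1, "rz": 0.0045}, {"dx": -12.0, "dy": 12.0, "dz": 0.2, "rz": 0.0045}, {"dx": -12.0, "dy": 12.0, "dz": 0.1, "rz": 0.0045}, {"dx": -11.9, "dy": 12.1, "dz": 0.2, "rz": 0.0045}]
```

move_arm:
  commands:
    - {"dx": -12.2,"dy": 11.8,"dz": 0,"rx": 0,"ry": 0,"rz": 0.0045,"grip": 0.552}
    - {"dx": -12.2,"dy": 11.8,"dz": 0,"rx": 0,"ry": 0,"rz": 0.0045,"grip": 0.552}
    - {"dx": -12.2,"dy": 11.9,"dz": 0,"rx": 0,"ry": 0,"rz": 0.0045,"grip": 0.552}
    - {"dx": -12,"dy": 12,"dz": 0,"rx": 0,"ry": 0,"rz": 0.0045,"grip": 0.552}
    - {"dx": -12,"dy": 12,"dz": 0,"rx": 0,"ry": 0,"rz": 0.0045,"grip": 0.552}
    - {"dx": -9,"dy": 9,"dz": 4,"rx": 0,"ry": 0,"rz": 0,"grip": 0.552}
    - {"dx": -4,"dy": 4,"dz": 8,"rx": 0,"ry": 0,"rz": 0,"grip": 0.552}
    - {"dx": 0,"dy": 0,"dz": 12,"rx": 0,"ry": 0,"rz": 0,"grip": 0.552}
    - {"dx": 0,"dy": 0,"dz": 12,"rx": 0,"ry": 0,"rz": 0,"grip": 0.552}
    - {"dx": 0,"dy": 0,"dz": 12,"rx": 0,"ry": 0,"rz": 0,"grip": 0.552}

```text
time: 26.6
tcp_pos: [0.4778, 0.0453, 0.0918]
eef_rot: [-180.0, 0.0, 65.9]
contact_force: [-0.0, 0.1, -2.2]
finger_gap: 0.558
gripper_force: 9.5
```

move_arm:
  commands:
    - {"dx": 0,"dy": 0,"dz": 10,"rx": 0,"ry": 0,"rz": 0,"grip": 0.552}
    - {"dx": 0,"dy": 0,"dz": 7,"rx": 0,"ry": 0,"rz": 0,"grip": 0.552}
    - {"dx": 0,"dy": 0,"dz": 4,"rx": 0,"ry": 0,"rz": 0,"grip": 0.552}
    - {"dx": 0,"dy": 0,"dz": 2,"rx": 0,"ry": 0,"rz": 0,"grip": 0.552}
    - {"dx": 0,"dy": 0,"dz": 1,"rx": 0,"ry": 0,"rz": 0,"grip": 0.552}
    - {"dx": 0,"dy": 0,"dz": 0,"rx": 0,"ry": 0,"rz": 0,"grip": 0.552}

```text
time: 27.35
tcp_pos: [0.4783, 0.0447, 0.069]
eef_rot: [180.0, -0.0, 65.8]
contact_force: [0.6, -1.0, -1.5]
finger_gap: 0.552
gripper_force: 9.5
```

Nearly down; ease down until the sole carries the weight.

move_arm:
  commands:
    - {"dx": 0,"dy": 0,"dz": 1,"rx": 0,"ry": 0,"rz": 0,"grip": 0.552}
    - {"dx": 0,"dy": 0,"dz": 1,"rx": 0,"ry": 0,"rz": 0,"grip": 0.552}
    - {"dx": 0,"dy": 0,"dz": 0,"rx": 0,"ry": 0,"rz": 0,"grip": 0.552}

```text
time: 27.72
tcp_pos: [0.4781, 0.0447, 0.0668]
eef_rot: [-180.0, 0.0, 65.8]
contact_force: [0.4, 0.7, -2.0]
finger_gap: 0.553
gripper_force: 9.5
```

move_arm:
  commands:
    - {"dx": 0,"dy": 0,"dz": 0.7,"rx": 0,"ry": 0,"rz": 0,"grip": 0.552}
    - {"dx": 0,"dy": 0,"dz": 0,"rx": 0,"ry": 0,"rz": 0,"grip": 0.552}

```text
time: 27.98
tcp_pos: [0.4781, 0.0447, 0.0661]
eef_rot: [-180.0, 0.0, 65.8]
contact_force: [-0.4, -0.1, -2.2]
finger_gap: 0.554
gripper_force: 9.5
```

move_arm:
  commands:
    - {"dx": 0,"dy": 0,"dz": 0.8,"rx": 0,"ry": 0,"rz": 0,"grip": 0.552}
    - {"dx": 0,"dy": 0,"dz": 0,"rx": 0,"ry": 0,"rz": 0,"grip": 0.552}

```text
time: 28.22
tcp_pos: [0.4782, 0.0448, 0.0656]
eef_rot: [180.0, -0.0, 65.8]
contact_force: [-0.2, 1.7, 3.3]
finger_gap: 0.554
gripper_force: 10.1
```

move_arm:
  commands:
    - {"dx": 0,"dy": 0,"dz": 0.7,"rx": 0,"ry": 0,"rz": 0,"grip": 0.552}
    - {"dx": 0,"dy": 0,"dz": 0,"rx": 0,"ry": 0,"rz": 0,"grip": 0.552}

```text
time: 28.48
tcp_pos: [0.4782, 0.0448, 0.0653]
eef_rot: [180.0, -0.0, 65.8]
contact_force: [-1.3, -0.0, 11.5]
finger_gap: 0.554
gripper_force: 10.9
```

move_arm:
  commands:
    - {"dx": 0,"dy": 0,"dz": -0.7,"rx": 0,"ry": 0,"rz": 0,"grip": 0.56}
    - {"dx": 0,"dy": 0,"dz": 0,"rx": 0,"ry": 0,"rz": 0,"grip": 0.575}
    - {"dx": 0,"dy": 0,"dz": 0,"rx": 0,"ry": 0,"rz": 0,"grip": 0.59}
    - {"dx": 0,"dy": 0,"dz": 0,"rx": 0,"ry": 0,"rz": 0,"grip": 0.61}
    - {"dx": 0,"dy": 0,"dz": 0,"rx": 0,"ry": 0,"rz": 0,"grip": 0.7}
    - {"dx": 0,"dy": 0,"dz": 0,"rx": 0,"ry": 0,"rz": 0,"grip": 0.85}
    - {"dx": 0,"dy": 0,"dz": 0,"rx": 0,"ry": 0,"rz": 0,"grip": 1}
    - {"dx": 0,"dy": 0,"dz": 0,"rx": 0,"ry": 0,"rz": 0,"grip": 1}
    - {"dx": 0,"dy": 0,"dz": 0,"rx": 0,"ry": 0,"rz": 0,"grip": 1}

```text
time: 29.6
tcp_pos: [0.4782, 0.0447, 0.0654]
eef_rot: [180.0, 0.0, 65.8]
contact_force: [-0.3, 0.6, 0.5]
finger_gap: 0.998
gripper_force: 0.0
```

move_arm:
  commands:
    - {"dx": 0,"dy": 0,"dz": -10,"rx": 0,"ry": 0,"rz": 0,"grip": 1}
    - {"dx": 0,"dy": 0,"dz": -20,"rx": 0,"ry": 0,"rz": 0,"grip": 1}
    - {"dx": 0,"dy": 0,"dz": -40,"rx": 0,"ry": 0,"rz": 0,"grip": 1}
    - {"dx": 0,"dy": 0,"dz": -40,"rx": 0,"ry": 0,"rz": 0,"grip": 1}
    - {"dx": 0,"dy": 0,"dz": -40,"rx": 0,"ry": 0,"rz": 0,"grip": 1}
    - {"dx": 0,"dy": 0,"dz": -10,"rx": 0,"ry": 0,"rz": 0,"grip": 1}
    - {"dx": 0,"dy": 0,"dz": 0,"rx": 0,"ry": 0,"rz": 0,"grip": 1}

```text
time: 30.48
tcp_pos: [0.4782, 0.0446, 0.2259]
eef_rot: [179.9, -0.0, 65.8]
contact_force: [-0.0, 0.1, 1.3]
finger_gap: 1.0
gripper_force: 0.0
```

Run:
```python
from h import *
for c in ['wrist','scene','side']:
    L,im,W=reacher([.478,.0448],-24.3,c)
    t=box(L,(-40,40,-20,20,102,114)); print(c,'bars',np.percentile(t[:,0],[2,98]).round(1) if len(t) else '')
    t=(np.array([.6155,.2345])); P=W.reshape(-1,3); a=np.radians(-15.2);u=np.array([np.cos(a),np.sin(a)]);n=np.array([-u[1],u[0]])
    q=np.c_[(P[:,:2]-t)@u,(P[:,:2]-t)@n,P[:,2]]*1000; q=box(q,(-75,75,-50,50,10,40)); print('valve in tray',len(q),np.percentile(q,[3,50,97],axis=0).round(1).tolist() if len(q) else '')
print(r.get_obs()['time'])
```

```text
wrist house 765 [40.1  1.8 38.6] [[25.9, -10.5, 35.2], [52.9, 11.7, 44.9]] [-0.257 -0.228]
wrist shaft 943 [114.5   1.1  27.3] [[74.3, -3.5, 23.4], [155.2, 4.8, 31.0]] [ 0.003 -0.004]
wrist head 1437 [188.    1.6  29.6] [[176.0, -18.1, 26.1], [201.2, 20.9, 31.5]] [0.022 0.056]
wrist jawL 386 [240.7  26.2  19. ] [[227.6, 21.1, 9.0], [253.9, 30.8, 22.8]] [0.179 0.044]
wrist jawR 313 [240.5 -23.2  19.5] [[227.6, -28.2, 9.8], [254.1, -19.1, 22.9]] [-0.164  0.093]
wrist bars [-24.1  24.4]
valve in tray 0 
scene house 99 [35.6  4.7 41.5] [[22.0, -6.8, 35.3], [53.4, 13.8, 56.0]] [-0.099 -0.352]
scene shaft 162 [115.    3.6  25.9] [[74.9, -1.8, 20.4], [154.7, 7.5, 31.6]] [ 0.001 -0.003]
scene head 127 [190.3   5.5  30.1] [[176.0, -15.5, 26.0], [203.7, 24.2, 33.5]] [0.103 0.06 ]
scene jawL 83 [242.2  28.7  16.3] [[228.4, 23.4, 6.7], [255.2, 33.4, 23.9]] [ 0.149 -0.041]
scene jawR 82 [242.7 -21.   16.4] [[228.3, -28.1, 7.3], [255.5, -16.5, 23.1]] [-0.13   0.018]
scene bars [-22.8  25.6]
valve in tray 216 [[-10.3, -5.4, 11.3], [17.3, 6.6, 21.8], [41.1, 12.3, 28.4]]
side house 127 [36.4 -3.3 42.1] [[22.8, -13.1, 35.4], [53.3, 9.6, 57.3]] [ 0.185 -0.413]
side shaft 160 [115.3  -1.7  27.4] [[75.2, -5.1, 21.8], [155.0, 2.1, 32.4]] [-0.008  0.013]
side head 161 [190.9  -2.3  30.6] [[177.2, -20.8, 26.7], [204.5, 18.9, 33.6]] [-0.018  0.016]
side jawL 82 [242.6  23.8  17.9] [[228.3, 20.1, 8.6], [256.0, 28.3, 25.2]] [ 0.108 -0.014]
side jawR 85 [243.  -25.9  17.5] [[228.2, -30.3, 8.5], [256.0, -19.5, 24.8]] [-0.186 -0.029]
side bars [-23.1  26.2]
valve in tray 130 [[-12.9, -13.1, 10.8], [15.2, -6.4, 22.2], [41.3, 5.8, 28.5]]
30.625
```

The reacher is level and flat, its handle back to 50 mm wide, and the valve is lying in the tray. Handing in.

```bash
python3 -c "
from rig import workorder
print(workorder.sign_off())"
```

```text
the job is handed in; nothing more can be done
None
```

The valve is lying in the aluminium tray, the reacher is back on its sole on the open desk with the trigger released, and the job was handed in at about 31 s of the 64 s; no verdict was returned.

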